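Swing the stud dish to its work notch, relock it and fill it

TASK

Bring the dish on the swing arm from its parked notch to the work notch, the last one a quarter turn counter-clockwise: pull up the spring plunger by its T-handle and twist it so that it stays out by itself, let go, swing the arm over by its post, then twist the plunger back so that it drops fully home and locks the arm. Then pour the studs from the steel cup into the dish, add every stray stud that lies on the bench, and stand the empty cup back upright in the middle of its cork mat. Leave the other things on the bench where they are.

Things in the scene. Friction and masses are not known exactly. Their poses are not given: they have to be found in the camera images.
- knob_grip (a point): centre of the black T-handle of the spring plunger. The handle bar is 44 mm long (along this point's x), 10 mm thick (y) and 24 mm tall (z); it stands 128 mm above the bench when home and is clear all round, with 26 mm of free height from the bracket's top up to the bar's underside; two guide cheeks 18 mm tall stand under it. The handle's axis is vertical through this point.
- plunger (a joint): how far the plunger is pulled straight up, in m: 0 home (its pin in a notch of the steel plate under it), 0.022 pulled as far as it goes. A spring pushes it down with 4 to 8 N. At 0.015 or more it clears the cheeks and can be twisted; once twisted it rests on the cheeks at about 0.015 and so stays out. With the handle twisted back and no notch below, the pin rides on the plate at about 0.011 and drops by itself when a notch comes under it.
- twist (a joint): twist of the T-handle in rad: 0 home, grows counter-clockwise seen from above to its stop at 1.3; turns only while pulled up 0.015 or more; friction 0.02 N m. Beyond about 0.5 it rests on the cheeks and stays out when let go.
- swing (a joint): angle of the swing arm in rad, growing counter-clockwise seen from above: 0 parked notch (the start), 0.785 middle notch, 1.571 work notch, the last; stops lie 0.02 beyond both end notches. Its pivot has 0.12 N m of friction, so it stays where it is left. It is locked unless the plunger is out. A notch takes the pin if the arm is within about 0.03 rad of it, and the arm can then be wiggled by about 0.025 rad.
- post_grip (a point): grip point on the upright round wooden post of the swing arm, 20 mm in diameter, standing from 76 to 130 mm above the bench, this point at 118 mm. The post moves with the arm, on a circle of 95 mm about the arm's pivot.
- dish_in (a point): centre of the inner floor of the round aluminium dish at the arm's end, 31 mm above the bench. The dish is 142 mm across at the rim, 120 mm at the foot, wall 4 mm, rim 80 mm above the bench, 49 mm deep inside, underside 26 mm above the bench. It is on a circle of 195 mm about the pivot; this point's x axis points from the pivot to the dish.
- fixture: grey cast fixture screwed to the bench: the origin is on the vertical pivot of the swing arm, at bench height; z up. At swing 0 the arm points along its x axis, at 1.571 along its y axis. The plunger stands 62 mm from the pivot at 225 degrees in this frame; behind it is its bracket, reaching out to 120 mm from the pivot and 90 mm high.
- mat: round cork mat, 100 mm across, 4 mm thick, fixed on the bench; origin at the centre of its underside.
- cup: plain steel cup, open at the top, 85 mm tall, 63 mm across at the foot and 69 mm at the rim, wall 3 mm, floor 4 mm thick, 120 g; origin at the centre of its underside, z up its axis. It starts upright on the mat with four or five studs in it.
- cup_rim (a point): centre of the cup's mouth.
- stud0: one of the studs that start in the cup (up to five; may be absent), a square hardwood stud, dark brown, 10 g: foot 20 x 20 x 12 mm with a 12 x 12 x 6 mm step centred on top, 18 mm tall in all. Origin at the centre of its underside, z towards the stepped top; x and y square to its sides.
- stud1: one of the studs that start in the cup (up to five; may be absent), a square hardwood stud, dark brown, 10 g: foot 20 x 20 x 12 mm with a 12 x 12 x 6 mm step centred on top, 18 mm tall in all. Origin at the centre of its underside, z towards the stepped top; x and y square to its sides.
- stud2: one of the studs that start in the cup (up to five; may be absent), a square hardwood stud, dark brown, 10 g: foot 20 x 20 x 12 mm with a 12 x 12 x 6 mm step centred on top, 18 mm tall in all. Origin at the centre of its underside, z towards the stepped top; x and y square to its sides.
- stud3: one of the studs that start in the cup (up to five; may be absent), a square hardwood stud, dark brown, 10 g: foot 20 x 20 x 12 mm with a 12 x 12 x 6 mm step centred on top, 18 mm tall in all. Origin at the centre of its underside, z towards the stepped top; x and y square to its sides.
- stud4: one of the studs that start in the cup (up to five; may be absent), a square hardwood stud, dark brown, 10 g: foot 20 x 20 x 12 mm with a 12 x 12 x 6 mm step centred on top, 18 mm tall in all. Origin at the centre of its underside, z towards the stepped top; x and y square to its sides.
- stray0: one of the stray studs that start on the bench (two to four; the others are absent), a square hardwood stud, dark brown, 10 g: foot 20 x 20 x 12 mm with a 12 x 12 x 6 mm step centred on top, 18 mm tall in all. Origin at the centre of its underside, z towards the stepped top; x and y square to its sides.
- stray1: one of the stray studs that start on the bench (two to four; the others are absent), a square hardwood stud, dark brown, 10 g: foot 20 x 20 x 12 mm with a 12 x 12 x 6 mm step centred on top, 18 mm tall in all. Origin at the centre of its underside, z towards the stepped top; x and y square to its sides.
- stray2: one of the stray studs that start on the bench (two to four; the others are absent), a square hardwood stud, dark brown, 10 g: foot 20 x 20 x 12 mm with a 12 x 12 x 6 mm step centred on top, 18 mm tall in all. Origin at the centre of its underside, z towards the stepped top; x and y square to its sides.
- stray3: one of the stray studs that start on the bench (two to four; the others are absent), a square hardwood stud, dark brown, 10 g: foot 20 x 20 x 12 mm with a 12 x 12 x 6 mm step centred on top, 18 mm tall in all. Origin at the centre of its underside, z towards the stepped top; x and y square to its sides.
- mallet: wooden mallet, 240 mm, lying loose on the bench; not part of the job, to be left where it is
- brush: brush, 190 mm, lying loose on the bench; not part of the job, to be left where it is
- jar: lidded glass jar, 60 mm across, 90 mm tall, lying loose on the bench; not part of the job, to be left where it is
- scroll: carved scroll fragment, 130 mm long, up to 36 mm tall, lying loose on the bench; not part of the job, to be left where it is
- wedge: softwood wedge 90 x 35 x 22 mm, lying loose on the bench; not part of the job, to be left where it is
Not all that is in view belongs to the job. Of the things that look like the mat, the middle-sized one is meant.

How it is judged (in metres and radians):
On the way, in this order (a step that is already met when the one before it is completed fails the run):
1. the plunger is pulled up, twisted and stays out by itself, let go (value of joint plunger above 0.0125 m and value of joint twist above 0.5 rad and contact force between the fingers and anything else below 0.1 N), for 0.3 s.
2. the arm is swung past its middle notch (value of joint swing above 0.95 rad).
3. the arm is at the work notch and the plunger is twisted back and home in it (value of joint swing above 1.5 rad and value of joint plunger below 0.004 m and value of joint twist below 0.3 rad), for 0.3 s.
4. the cup is tipped well over with its mouth above the dish (angle between cup's own z axis and vertical above 1.2 rad and horizontal distance between cup_rim and dish_in below 0.1 m), for 0.1 s.
At the end, for the whole second after the job is handed in: Swing above 1.50 rad; plunger home (under 4 mm out, twist under 0.3 rad); every stud that is present, from cup and bench, at rest in the dish; the cup upright (within 0.12 rad) on the mat, its centre within 22 mm of the mat's centre (all of step 3 and horizontal distance between each of stud0, stud1, stud2, stud3, stud4, stray0, stray1, stray2, stray3 and dish_in below 0.068 m and z of stud0 in the frame of dish_in between -0.01 and 0.07 m and linear speed of each of stud0, stud1, stud2, stud3, stud4, stray0, stray1, stray2, stray3 below 0.05 m/s and z of stud1 in the frame of dish_in between -0.01 and 0.07 m and z of stud2 in the frame of dish_in between -0.01 and 0.07 m and z of stud3 in the frame of dish_in between -0.01 and 0.07 m and z of stud4 in the frame of dish_in between -0.01 and 0.07 m and z of stray0 in the frame of dish_in between -0.01 and 0.07 m and z of stray1 in the frame of dish_in between -0.01 and 0.07 m and z of stray2 in the frame of dish_in between -0.01 and 0.07 m and z of stray3 in the frame of dish_in between -0.01 and 0.07 m and angle between cup's own z axis and vertical below 0.12 rad and horizontal distance between cup and mat below 0.022 m and height (world z) of cup below 0.008 m and linear speed of cup below 0.03 m/s); the robot touches nothing.
It fails at once if one of the other loose things on the bench is moved more than 40 mm (distance of any of mallet, brush, jar, scroll, wedge from where it was at the start of the episode above 0.04 m).
Of stray0, stray1, stray2, stray3 only 2 to 4 are there at a start; the rules pass over those that are not, and their reading is None.
Of stud3, stud4 only 1 to 2 are there at a start; the rules pass over those that are not, and their reading is None.
At some moment in a run one of stray0, stray1, stray2, stray3 may be knocked a few centimetres aside while the robot is not near it.
It also fails if it takes over 208 s, if anything falls off the work surface, if the arm or the gripper's body presses on something with over 40 N, if the wrist force passes 120 N, or if a joint passes its speed limit or range.

ROBOT

A 6-joint arm with a two-finger parallel gripper is mounted at the origin on the work surface. World frame = base frame: x ahead of the robot, y to its left, z up, the work surface at z = 0. Lengths are in mm, angles in rad, forces in N, time in s.
With the tool pointing down it reaches from about 300 to 775 mm from the base axis. Payload 14.6 kg.
Tool frame: the origin (TCP) lies midway between the tips of the shut fingers; the grasp point (between the pads) lies 19 mm behind it; z points along the fingers, y is the direction in which the jaws open and shut (so a half turn about z gives the same grasp; the last joint's range is limited). The gripper opens to 94 mm and grips with 3 to 60 N. Pads are 16 mm wide; open, the fingers measure 119 mm over their backs; the gripper's body (75 mm by 177 mm) begins 78 mm behind the grasp point.
Start: joints at [-1.369, 0.3, 1.521, -0, 1.321, -0.067], TCP at [146.059, -530.241, 205.446] pointing down, gripper open.
Joint ranges: [-3.03, 3.03], [-0.79, 2.21], [0.23, 2.52], [-1.04, 4.18], [0, 3.07], [-2.55, 2.55]. Speed limits (rad/s): [2.22, 2.22, 2.57, 3.14, 3.14, 3.14].

INTERFACE

Orientations are given as [roll, pitch, yaw] about the fixed x, y, z axes, in that order (R = Rz(yaw) Ry(pitch) Rx(roll)).
In Python, from cell import manip gives the robot as it stands.
- The arm moves only by the tool play_rows, never from a script. Its argument "commands" is a list of rows, each an object of numbers: "x", "y", "z": the shift along the tool's x, y, z in m; "wx", "wy", "wz": the turn, a rotation vector about the tool's x, y, z in degrees; "grip": the opening, from 0 (shut) to 1 (fully open). In form: [{"x": .., "y": .., "z": .., "wx": .., "wy": .., "wz": .., "grip": ..}, ...]. A call has 1 to 20 rows; each row shifts and turns the commanded pose from where the row before left it, along the tool's axes as they then stand; what a row does not reach is not made up. A row lasts 1/8 s, in which the tool goes at most 62.5 mm and 10.7 degrees, less where a joint would pass 70% of its speed; a pose out of reach is approached as far as the arm can. A call is refused whole if a number of a shift passes 0.0625 or a number of a turn 10.7, either way. A call with a gripper value outside its range is refused whole. The fingers move at their own pace and stop on an object; "squeeze" is the grip in N (left out, the last holds). Time passes only in rows, so rows that do not move let the fingers close. It gives the time, the measured TCP pose, the force and the opening at its end, in the units of the state.
- manip.read_state(): the state, without advancing time (a new reading comes with each control period).
- manip.camera(name): name is "side" or "top" or "wrist"; returns (picture, depth): 400x640x3 uint8, red, green, blue; 400x640 float32, mm along the optical axis (not along the pixel's ray), 0 where there is no reading.
- manip.camera_info(name): a dict with "intrinsics" (3x3 intrinsics, pixels), "camera_from_world" (4x4, takes a point from world to camera coordinates); the wrist camera has in their place "tool_from_camera" (4x4, takes a point from camera to tool coordinates, whose origin is the TCP and whose axes are the flange's). Camera axes: x right, y up, looking along -z (the intrinsics and any distortion apply to the point x, -y, -z); pixel columns grow to the right and rows downward; lengths in mm; the calibration is good to about 2 mm. A picture is of the moment at which its call begins: read the wrist's pose just before it. camera_info takes no time and is no camera call.
- manip.sign_off(): hands the job in, once; it reports no verdict.
The state is a dict: "clock": time; "joints": joint angles; "qd": joint speeds; "effort": joint torques, N m; "eef_pos": TCP position; "eef_rot": TCP orientation; "wrist_force": force on the tool from outside, world axes, zero at the start; "moment": the same for the moment, N m; "finger_gap": finger opening in mm.
Only numpy, scipy, OpenCV 4.12 (cv2) and the standard library are available. Lean on these libraries where they do the work, as an engineer would, in place of code of your own. Each camera call takes 0.05 s, during which the arm holds its last target.

## Working session

There is one attempt and no reset: what is moved stays moved. The work goes in short steps, Python scripts to look and compute and a tool call to move; the robot and the scene stay as the last step left them, time stands still between calls to the robot, and variables do not carry over. Pictures are saved under pics/ and viewed, and the job is handed in when it is done.

Besides the shell and the picture viewer there is one more tool, called after "Emit:" as name(argument=value, ...) on one line, values as JSON. play_rows: Moves the arm, as the interface text tells. Its arguments: {"type":"object","properties":{"commands":{"type":"array"},"squeeze":{"type":"number"}},"required":["commands"]}

```bash
ls; mkdir -p pics; cat > h.py <<'E'
import numpy as np, cv2
from cell import manip
from scipy.spatial.transform import Rotation as R
def shot(name,fn=None):
    st=manip.read_state(); p,d=manip.camera(name); ci=manip.camera_info(name)
    if fn: cv2.imwrite('pics/'+fn+'.png',p[:,:,::-1])
    K=np.array(ci['intrinsics'])
    if 'camera_from_world' in ci: W=np.linalg.inv(np.array(ci['camera_from_world']))
    else:
        T=np.eye(4);T[:3,:3]=R.from_euler('xyz',st['eef_rot']).as_matrix();T[:3,3]=st['eef_pos']
        W=T@np.array(ci['tool_from_camera'])
    return p,d,K,W,ci
def pts(d,K,W):
    v,u=np.mgrid[0:d.shape[0],0:d.shape[1]]
    c=np.stack([(u-K[0,2])/K[0,0]*d,-(v-K[1,2])/K[1,1]*d,-d,np.ones_like(d)],-1)
    return (c@W.T)[...,:3]
def ray(u,v,z,K,W):
    c=np.array([(u-K[0,2])/K[0,0],-(v-K[1,2])/K[1,1],-1.])
    r=W[:3,:3]@c;o=W[:3,3]; return o+r*(z-o[2])/r[2]
def proj(p,K,W):
    c=np.linalg.inv(W)@np.append(p,1); return K[0,2]+K[0,0]*c[0]/-c[2],K[1,2]+K[1,1]*-c[1]/-c[2]
E
python3 - <<'E'
from h import *
print(manip.read_state())
for n in('top','side','wrist'):
    p,d,K,W,ci=shot(n,n+'0'); print(n,ci)
E
```

```text
pics
{'clock': 0.0, 'joints': array([-1.36862021e+00,  3.00470324e-01,  1.52159328e+00, -1.03552604e-05,
        1.32075144e+00, -6.65786935e-02]), 'qd': array([-5.28332676e-04,  7.38520908e-06,  1.46129862e-03, -1.74733309e-03,
        3.77526699e-04,  1.70198627e-03]), 'effort': array([-3.67568151e-03, -5.31814563e+01, -3.52741063e+01,  7.06866989e-02,
        2.43681466e-02, -1.27103090e-04]), 'eef_pos': array([ 145.99115462, -529.97741941,  204.88161407]), 'eef_rot': array([-3.14037231e+00, -7.13170330e-05,  2.68757334e-01]), 'wrist_force': array([-1.06679734, -0.34484383,  0.16724255]), 'moment': array([ 0.02563029, -0.02961796,  0.00812632]), 'finger_gap': 93.66958603826632}
top {'intrinsics': array([[486.64108071,   0.        , 316.22729847],
       [  0.        , 486.64108071, 195.60772834],
       [  0.        ,   0.        ,   1.        ]]), 'camera_from_world': array([[ 1.23751808e-02, -9.99909402e-01,  5.29545775e-03,
        -3.65185235e+01],
       [ 9.94119105e-01,  1.28729607e-02,  1.07524376e-01,
        -5.70994769e+02],
       [-1.07582803e-01,  3.93368212e-03,  9.
[... 502 characters left out ...]
3.72327590e-01, -7.88533938e-01,  4.89475632e-01,
        -1.09884922e+03],
       [ 0.00000000e+00,  0.00000000e+00,  0.00000000e+00,
         1.00000000e+00]])}
wrist {'intrinsics': array([[358.48459244,   0.        , 322.70034163],
       [  0.        , 358.48459244, 202.29696458],
       [  0.        ,   0.        ,   1.        ]]), 'tool_from_camera': array([[-1.33920988e-03,  9.72663709e-01,  2.32214374e-01,
         6.63549395e+01],
       [ 9.99998759e-01,  1.10978062e-03,  1.11864256e-03,
        -3.52003869e-01],
       [ 8.30356005e-04,  2.32215583e-01, -9.72663988e-01,
        -1.79678993e+02],
       [ 0.00000000e+00,  0.00000000e+00,  0.00000000e+00,
         1.00000000e+00]])}
```

View pics/top0.png

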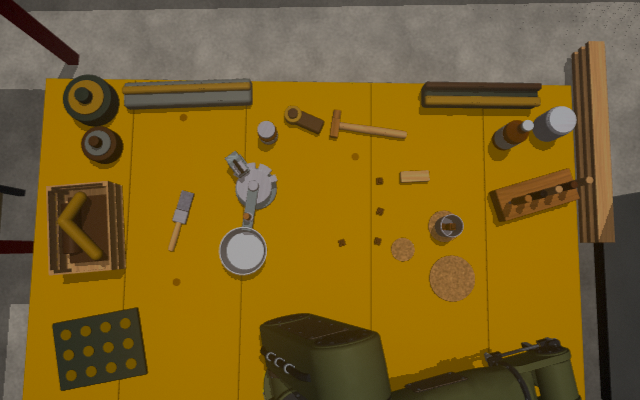

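View pics/side0.png

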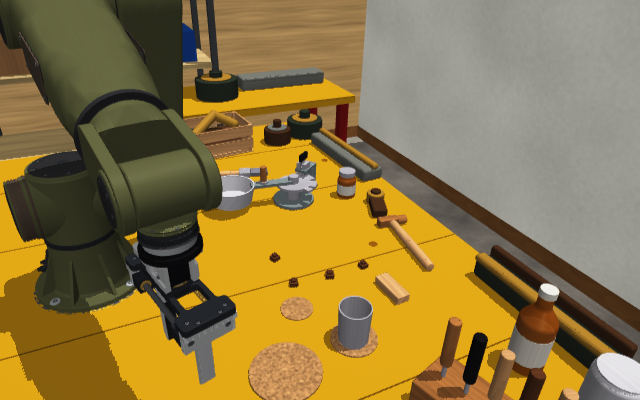

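View pics/wrist0.png

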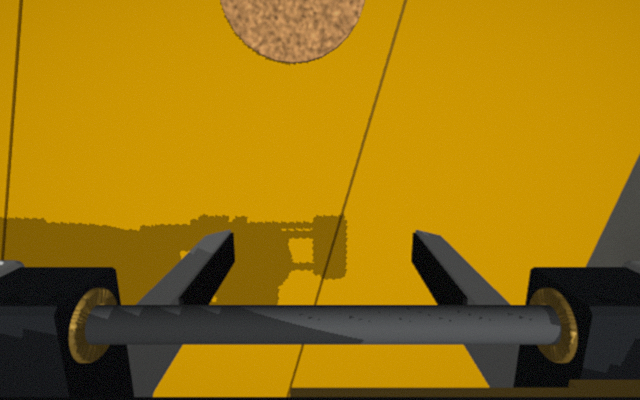

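```bash
python3 - <<'E'
from h import *
p,d,K,W,ci=shot('top')
c=p[90:290,200:480]; cv2.imwrite('pics/topz.png',cv2.resize(c,None,fx=2.8,fy=2.8,interpolation=cv2.INTER_CUBIC)[:,:,::-1])
P=pts(d,K,W)
np.save('P0.npy',P);np.save('p0.npy',p)
ps,ds,Ks,Ws,_=shot('side')
cv2.imwrite('pics/sidez.png',cv2.resize(ps[130:230,190:400],None,fx=3.8,fy=3.8,interpolation=cv2.INTER_CUBIC)[:,:,::-1])
# studs
hsv=cv2.cvtColor(p,cv2.COLOR_RGB2HSV)
m=((p.max(2)<95)).astype(np.uint8); m[:, :330]=0;m[:,400:]=0;m[:165]=0;m[260:]=0
n,l,s,cc=cv2.connectedComponentsWithStats(m)
for i in range(1,n):
    if s[i,4]>8: 
        zz=P[...,2][l==i]; print(cc[i],s[i],np.round(ray(*cc[i],15,K,W),1),np.median(zz))
# mats: brown cork
for (u,v,w) in [(402,249,16),(441,225,18),(452,278,28)]:
    print(u,v,np.round(ray(u,v,4,K,W),1))
E
```

```text
[378.57575758 180.81818182] [376 178   6   7  33] [ 622.3 -224.1   15. ] 14.305703771984781
[379.22580645 211.06451613] [376 208   7   7  31] [ 527.3 -226.    15. ] 14.829291457354884
[376.75757576 240.90909091] [374 238   7   7  33] [ 434.7 -218.2   15. ] 16.695496200399475
[341.07407407 242.59259259] [338 240   6   7  27] [ 428.1 -107.9   15. ] 17.394026099688972
402 249 [ 410.8 -298.1    4. ]
441 225 [ 486.9 -420.7    4. ]
452 278 [ 323.6 -452.3    4. ]
```

View pics/topz.png

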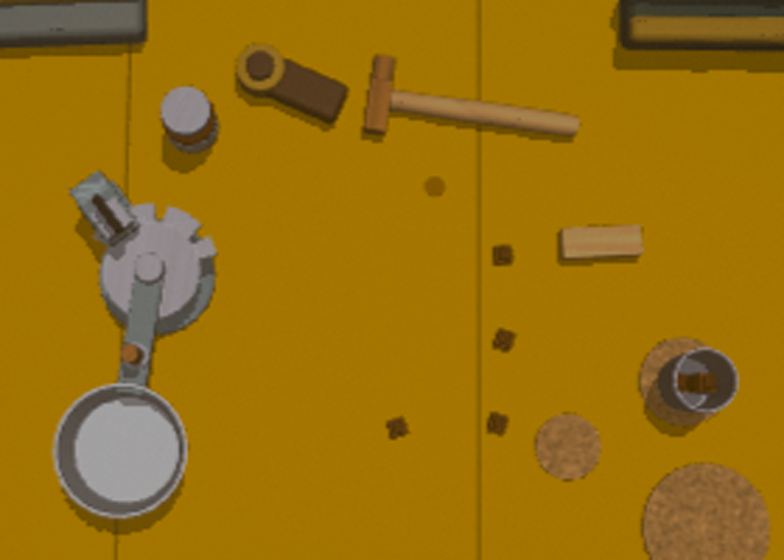

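View pics/sidez.png

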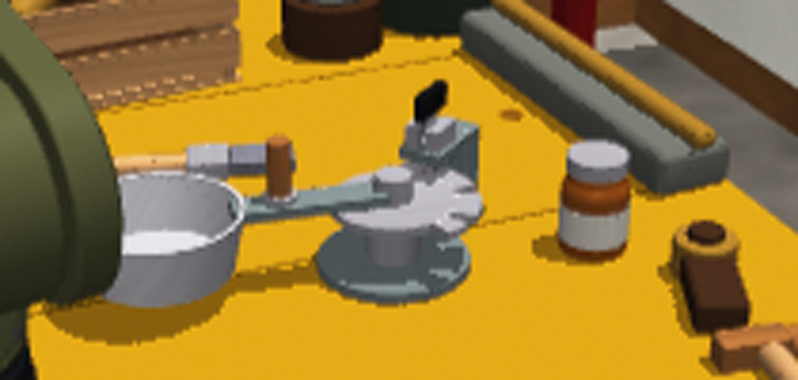

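```bash
python3 - <<'E'
from h import *
P=np.load('P0.npy');p=np.load('p0.npy')
_,_,K,W,_=shot('top')
def reg(u0,u1,v0,v1,cond):
    m=np.zeros(p.shape[:2],bool); m[v0:v1,u0:u1]=1; return m&cond
Z=P[...,2]
# dish rim
m=reg(212,275,222,282,(Z>72)&(Z<88)); q=P[m][:,:2].astype(np.float32); c,r=cv2.minEnclosingCircle(q); print('dish',c,r,np.median(Z[m]))
# dark handle
m=reg(222,256,145,180,(Z>120)); q=P[m]; print('handle',len(q),q.mean(0),q.min(0),q.max(0))
m2=m&(p.max(2)<110);q=P[m2];print('dark',len(q),q.mean(0)); 
u,s,vt=np.linalg.svd(q[:,:2]-q[:,:2].mean(0));print(vt[0],s, (q[:,:2]-q[:,:2].mean(0))@vt[0])
m=reg(238,256,205,230,(Z>105));q=P[m];print('post',len(q),q.mean(0))
# pivot hub
for (a,b) in [(253,187)]: print('hubpix',P[b-3:b+4,a-3:a+4].reshape(-1,3).mean(0))
m=reg(240,268,175,200,(Z>80));q=P[m];print('hub',len(q),q.mean(0),np.median(q[:,2]))
# plate
m=reg(228,282,160,215,(Z>60)&(Z<77));q=P[m][:,:2].astype(np.float32);print('plate',len(q),cv2.minEnclosingCircle(q),np.median(Z[m]))
# cup
m=reg(425,470,205,245,(Z>80)&(Z<100));q=P[m];print('cup rim',len(q),cv2.minEnclosingCircle(q[:,:2].astype(np.float32)),np.median(q[:,2]))
# mats
hsv=cv2.cvtColor(p,cv2.COLOR_RGB2HSV)
print(hsv[249,402],hsv[278,452],hsv[300,400])
m=(hsv[...,1]<200)&(Z<12)&(hsv[...,0]<22)
for b in[(385,418,232,266),(425,465,205,245),(425,480,250,305)]:
    mm=reg(*b,m);q=P[mm][:,:2].astype(np.float32);print('mat',len(q),cv2.minEnclosingCircle(q))
E
```

```text
dish (409.67828369140625, 183.0806884765625) 78.53827667236328 79.03368245008596
handle 60 [634.42204707 189.0406132  185.33453185] [409.75390502 -23.37543104 120.29144341] [ 661.74742286  212.03473544 1524.78443206]
dark 55 [642.1074721  196.64160287 139.66914385]
[-0.79752712 -0.60328309] [99.47390818 21.12105586] [-23.11038223 -21.54837414 -19.32363045 -20.94410723 -20.58748823
 -18.51972682 -17.07539979 -16.8456414  -16.13402073 -15.44330882
 -14.35637578 -11.8752633  -15.04492273 -12.91204682 -11.53408145
 -10.07149779  -8.02853691 -10.60789388  -9.18454947  -7.05502366
  -4.65488563  -6.6164645   -4.98109576  -3.0438044   -0.94838437
  -2.66409988  -0.03355519   1.56153295   2.51918576   0.46187688
   2.35717207   4.48145811   4.59291427   4.91691074   6.25290502
   7.43636747   8.84055783   8.12459072  10.54321394  11.22443949
  13.84241199   9.68290942  12.17919232  14.16690499  16.81956039
  18.0421572   14.51387403  17.30170042  18.25044743  20.30068831
  18.65259335  18.48911096  18.94951274  20.11861064  18.52176199]
post 46 [494.04894057 158.52891657 220.1175093 ]
hubpix [584.70283739 155.50753789 117.32834939]
hub 119 [585.97321281 156.43448389 135.77906404] 87.96233971083552
plate 954 ((588.1845703125, 160.6626739501953), 79.04695892333984) 65.68089942367203
cup rim 116 ((481.4251403808594, -430.6134033203125), 35.32279968261719) 88.12560975719327
[ 16 162 143] [ 16 159 151] [ 21 255 164]
mat 428 ((410.84405517578125, -299.9153747558594), 36.808372497558594)
mat 382 ((484.4966735839844, -435.7226867675781), 55.703121185302734)
mat 1500 ((323.8907165527344, -451.59295654296875), 70.76950073242188)
```

Emit:
play_rows(commands=[{"x":0.038,"y":-0.0336,"z":-0.0078,"grip":1},{"x":0.038,"y":-0.0336,"z":-0.0078},{"x":0.038,"y":-0.0336,"z":-0.0078},{"x":0.038,"y":-0.0336,"z":-0.0078},{"x":0.038,"y":-0.0336,"z":-0.0078},{"x":0.038,"y":-0.0336,"z":-0.0078},{"x":0.038,"y":-0.0336,"z":-0.0078},{"x":0.038,"y":-0.0336,"z":-0.0078},{"x":0.038,"y":-0.0336,"z":-0.0078},{"x":0.038,"y":-0.0336,"z":-0.0078},{"x":0.038,"y":-0.0336,"z":-0.0078},{"x":0.038,"y":-0.0336,"z":-0.0078},{"x":0.038,"y":-0.0336,"z":-0.0078},{"x":0.038,"y":-0.0336,"z":-0.0078},{"x":0.038,"y":-0.0336,"z":-0.0078},{"x":0.038,"y":-0.0336,"z":-0.0078},{"wz":-8.2},{"wz":-8.2},{"wz":-8.2}])

```text
$.commands[0]: bad value
```

```bash
python3 - <<'E'
from h import *
s=manip.read_state();print(s['clock'],s['eef_pos'],s['eef_rot'])
p,d,K,W,ci=shot('wrist','w1'); np.savez('w1.npz',p=p,d=d,K=K,W=W)
E
```

```text
0.3 [ 146.04736427 -530.17433939  205.25654876] [-3.14122715e+00 -2.35257847e-05  2.68800826e-01]
```

View pics/w1.png

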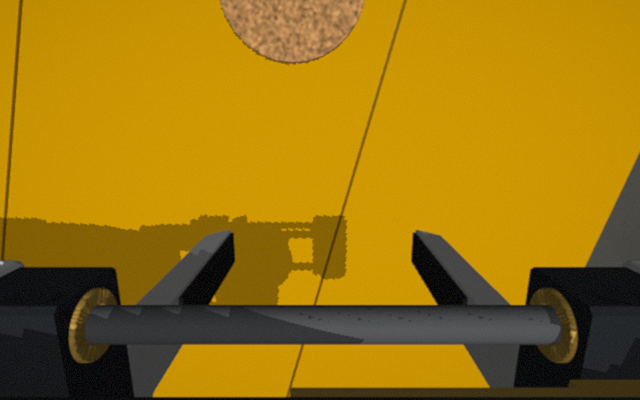

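Emit:
play_rows(commands=[{"x":0.038,"y":-0.0336,"z":-0.0078,"wx":0,"wy":0,"wz":0,"grip":1},{"x":0.038,"y":-0.0336,"z":-0.0078,"wx":0,"wy":0,"wz":0,"grip":1},{"x":0.038,"y":-0.0336,"z":-0.0078,"wx":0,"wy":0,"wz":0,"grip":1},{"x":0.038,"y":-0.0336,"z":-0.0078,"wx":0,"wy":0,"wz":0,"grip":1},{"x":0.038,"y":-0.0336,"z":-0.0078,"wx":0,"wy":0,"wz":0,"grip":1},{"x":0.038,"y":-0.0336,"z":-0.0078,"wx":0,"wy":0,"wz":0,"grip":1},{"x":0.038,"y":-0.0336,"z":-0.0078,"wx":0,"wy":0,"wz":0,"grip":1},{"x":0.038,"y":-0.0336,"z":-0.0078,"wx":0,"wy":0,"wz":0,"grip":1},{"x":0.038,"y":-0.0336,"z":-0.0078,"wx":0,"wy":0,"wz":0,"grip":1},{"x":0.038,"y":-0.0336,"z":-0.0078,"wx":0,"wy":0,"wz":0,"grip":1},{"x":0.038,"y":-0.0336,"z":-0.0078,"wx":0,"wy":0,"wz":0,"grip":1},{"x":0.038,"y":-0.0336,"z":-0.0078,"wx":0,"wy":0,"wz":0,"grip":1},{"x":0.038,"y":-0.0336,"z":-0.0078,"wx":0,"wy":0,"wz":0,"grip":1},{"x":0.038,"y":-0.0336,"z":-0.0078,"wx":0,"wy":0,"wz":0,"grip":1},{"x":0.038,"y":-0.0336,"z":-0.0078,"wx":0,"wy":0,"wz":0,"grip":1},{"x":0.038,"y":-0.0336,"z":-0.0078,"wx":0,"wy":0,"wz":0,"grip":1},{"x":0,"y":0,"z":0,"wx":0,"wy":0,"wz":-8.2,"grip":1},{"x":0,"y":0,"z":0,"wx":0,"wy":0,"wz":-8.2,"grip":1},{"x":0,"y":0,"z":0,"wx":0,"wy":0,"wz":-8.2,"grip":1},{"x":0,"y":0,"z":0,"wx":0,"wy":0,"wz":0,"grip":1}])

```text
clock: 2.85
eef_pos: [589.4, 149.6, 330.2]
eef_rot: [-3.141, 0.0, 0.697]
wrist_force: [-0.5, 0.2, 0.5]
finger_gap: 94.1
```

```bash
python3 - <<'E'
from h import *
s=manip.read_state();print(s['clock'],s['eef_pos'],s['eef_rot'],s['wrist_force'])
p,d,K,W,ci=shot('wrist','w2'); np.savez('w2.npz',p=p,d=d,K=K,W=W)
E
```

```text
2.85 [589.44246892 149.56333676 330.1512859 ] [-3.14147385e+00  1.26177503e-04  6.97318561e-01] [-0.47062492  0.21309819  0.47101462]
```

View pics/w2.png

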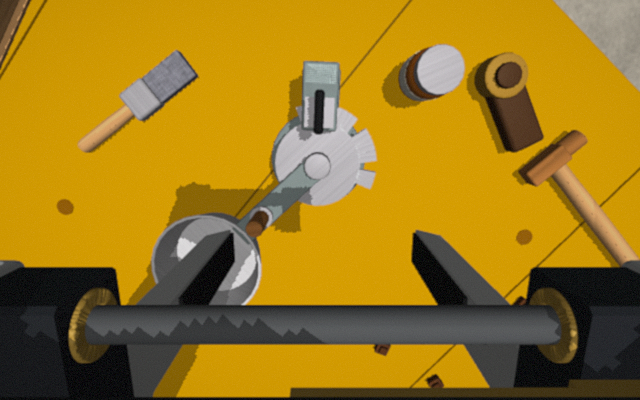

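```bash
python3 - <<'E'
from h import *
z=np.load('w2.npz');p,d,K,W=[z[k] for k in 'pdKW']
P=pts(d,K,W);Z=P[...,2]
cv2.imwrite('pics/w2z.png',cv2.resize(p[50:220,240:400],None,fx=3.5,fy=3.5,interpolation=cv2.INTER_CUBIC)[:,:,::-1])
m=np.zeros(Z.shape,bool);m[60:150,295:345]=1
m&=(Z>133)&(Z<146)
q=P[m];r=cv2.minAreaRect(q[:,:2].astype(np.float32));print('bar',len(q),q.mean(0),r, np.median(q[:,2]))
m=np.zeros(Z.shape,bool);m[145:185,295:340]=1;m&=(Z>82)&(Z<100);q=P[m]
print('hub',len(q),cv2.minEnclosingCircle(q[:,:2].astype(np.float32)),np.median(q[:,2]))
m=np.zeros(Z.shape,bool);m[195:245,235:280]=1;m&=(Z>124)&(Z<140);q=P[m]
print('post',len(q),cv2.minEnclosingCircle(q[:,:2].astype(np.float32)),np.median(q[:,2]))
m=np.zeros(Z.shape,bool);m[200:310,140:265]=1;m&=(Z>75)&(Z<86);q=P[m]
A=np.c_[q[:,0],q[:,1],np.ones(len(q))];b=q[:,0]**2+q[:,1]**2;x=np.linalg.lstsq(A,b,rcond=None)[0];print('dish',x[:2]/2,np.sqrt(x[2]+(x[0]**2+x[1]**2)/4))
E
```

```text
bar 433 [640.83958926 199.37761615 139.92150066] ((640.4872436523438, 199.11734008789062), (43.22214889526367, 9.933576583862305), 37.43873977661133) 140.03042021352775
hub 552 ((591.4580078125, 161.75161743164062), 15.83973217010498) 88.24249911893875
post 249 ((497.8752746582031, 173.87620544433594), 10.066353797912598) 129.96784965393908
dish [412.67298667 190.1319848 ] 67.51994002210408
```

View pics/w2z.png

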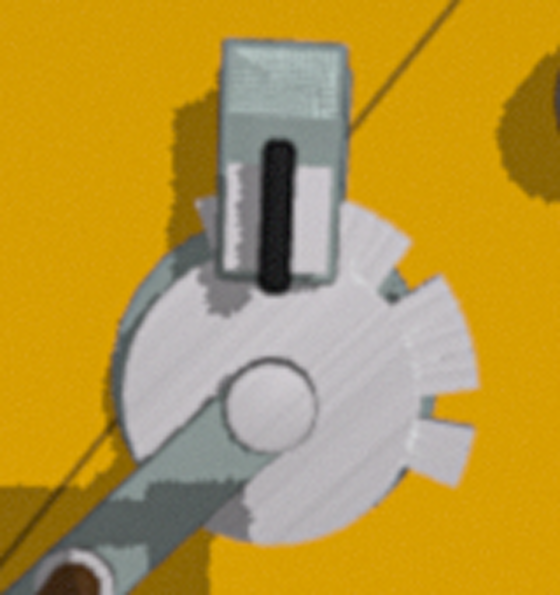

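Emit:
play_rows(commands=[{"x":0,"y":0,"z":0,"wx":0,"wy":0,"wz":2.5,"grip":1},{"x":0.0236,"y":-0.0028,"z":0.04,"wx":0,"wy":0,"wz":0,"grip":1},{"x":0.0236,"y":-0.0028,"z":0.04,"wx":0,"wy":0,"wz":0,"grip":1},{"x":0.0236,"y":-0.0028,"z":0.04,"wx":0,"wy":0,"wz":0,"grip":1},{"x":0,"y":0,"z":0.04,"wx":0,"wy":0,"wz":0,"grip":1},{"x":0,"y":0,"z":0.03,"wx":0,"wy":0,"wz":0,"grip":0.6},{"x":0,"y":0,"z":0.028,"wx":0,"wy":0,"wz":0,"grip":0.6},{"x":0,"y":0,"z":0,"wx":0,"wy":0,"wz":0,"grip":0.3},{"x":0,"y":0,"z":0,"wx":0,"wy":0,"wz":0,"grip":0.3}], squeeze=35)

```text
clock: 4.03
eef_pos: [641.1, 199.4, 113.7]
eef_rot: [3.141, -0.002, 0.653]
wrist_force: [0.1, -0.3, 0.6]
finger_gap: 57.5
```

```bash
python3 - <<'E'
from h import *
p,d,K,W,ci=shot('wrist','w3')
E
```

```text
(no output)
```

View pics/w3.png

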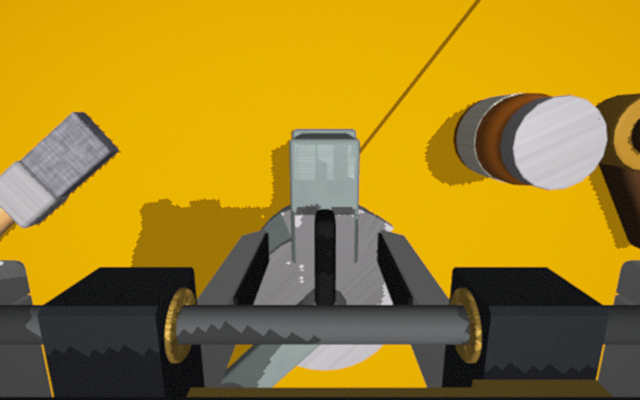

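Emit:
play_rows(commands=[{"x":0,"y":0,"z":0,"wx":0,"wy":0,"wz":0,"grip":0},{"x":0,"y":0,"z":0,"wx":0,"wy":0,"wz":0,"grip":0},{"x":0,"y":0,"z":0,"wx":0,"wy":0,"wz":0,"grip":0},{"x":0,"y":0,"z":0,"wx":0,"wy":0,"wz":0,"grip":0},{"x":0,"y":0,"z":0,"wx":0,"wy":0,"wz":0,"grip":0},{"x":0,"y":0,"z":0,"wx":0,"wy":0,"wz":0,"grip":0}], squeeze=40)

```text
clock: 4.82
eef_pos: [641.0, 198.7, 112.3]
eef_rot: [3.14, -0.0, 0.654]
wrist_force: [3.5, -2.6, -1.6]
finger_gap: 9.7
```

Emit:
play_rows(commands=[{"x":0,"y":0,"z":-0.005,"wx":0,"wy":0,"wz":0,"grip":0},{"x":0,"y":0,"z":-0.005,"wx":0,"wy":0,"wz":0,"grip":0},{"x":0,"y":0,"z":-0.005,"wx":0,"wy":0,"wz":0,"grip":0},{"x":0,"y":0,"z":-0.004,"wx":0,"wy":0,"wz":0,"grip":0},{"x":0,"y":0,"z":0,"wx":0,"wy":0,"wz":0,"grip":0},{"x":0,"y":0,"z":0,"wx":0,"wy":0,"wz":0,"grip":0}], squeeze=40)

```text
clock: 5.58
eef_pos: [640.8, 198.5, 130.2]
eef_rot: [3.141, 0.001, 0.654]
wrist_force: [6.6, -3.0, -7.6]
finger_gap: 10.0
```

Emit:
play_rows(commands=[{"x":0,"y":0,"z":0,"wx":0,"wy":0,"wz":-8,"grip":0},{"x":0,"y":0,"z":0,"wx":0,"wy":0,"wz":-8,"grip":0},{"x":0,"y":0,"z":0,"wx":0,"wy":0,"wz":-8,"grip":0},{"x":0,"y":0,"z":0,"wx":0,"wy":0,"wz":-8,"grip":0},{"x":0,"y":0,"z":0,"wx":0,"wy":0,"wz":-8,"grip":0},{"x":0,"y":0,"z":0,"wx":0,"wy":0,"wz":-8,"grip":0},{"x":0,"y":0,"z":0,"wx":0,"wy":0,"wz":-8,"grip":0},{"x":0,"y":0,"z":0,"wx":0,"wy":0,"wz":-8,"grip":0},{"x":0,"y":0,"z":0.003,"wx":0,"wy":0,"wz":0,"grip":0},{"x":0,"y":0,"z":0,"wx":0,"wy":0,"wz":0,"grip":0}], squeeze=40)

```text
clock: 6.82
eef_pos: [641.3, 198.4, 127.4]
eef_rot: [3.141, 0.001, 1.771]
wrist_force: [9.8, -4.2, -8.4]
finger_gap: 10.2
```

Emit:
play_rows(commands=[{"x":0,"y":0,"z":0,"wx":0,"wy":0,"wz":0,"grip":0.5},{"x":0,"y":0,"z":0,"wx":0,"wy":0,"wz":0,"grip":0.5},{"x":0,"y":0,"z":0,"wx":0,"wy":0,"wz":0,"grip":0.5},{"x":0,"y":0,"z":-0.01,"wx":0,"wy":0,"wz":0,"grip":0.5},{"x":0,"y":0,"z":-0.03,"wx":0,"wy":0,"wz":0,"grip":0.5},{"x":0,"y":0,"z":-0.03,"wx":0,"wy":0,"wz":0,"grip":0.5},{"x":0,"y":0,"z":-0.03,"wx":0,"wy":0,"wz":0,"grip":0.6},{"x":0,"y":0,"z":0,"wx":0,"wy":0,"wz":0,"grip":0.6}])

```text
clock: 7.82
eef_pos: [641.2, 199.5, 231.5]
eef_rot: [3.137, -0.0, 1.772]
wrist_force: [0.8, -0.5, -0.7]
finger_gap: 56.6
```

```bash
python3 - <<'E'
from h import *
p,d,K,W,ci=shot('wrist','w4')
P=pts(d,K,W);Z=P[...,2]
m=(Z>140)&(Z<165)&(np.hypot(P[...,0]-640.6,P[...,1]-199)<30)
q=P[m];print(len(q),np.median(q[:,2]),cv2.minAreaRect(q[:,:2].astype(np.float32)))
E
```

```text
807 154.61273357724087 ((640.7639770507812, 199.44467163085938), (9.876448631286621, 43.538169860839844), 11.415562629699707)
```

View pics/w4.png

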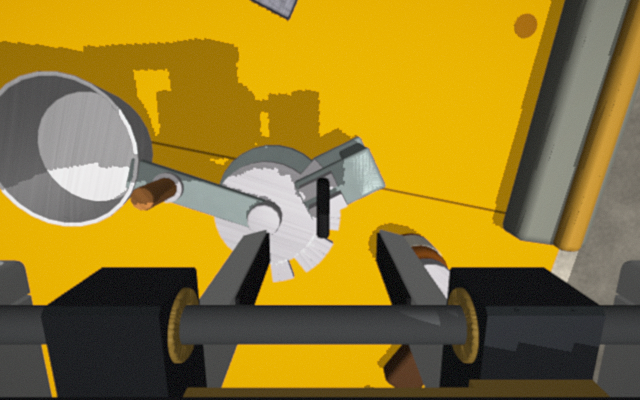

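Emit:
play_rows(commands=[{"x":0,"y":0,"z":0,"wx":0,"wy":0,"wz":9.6,"grip":0.6},{"x":0,"y":0,"z":0,"wx":0,"wy":0,"wz":9.5,"grip":0.6},{"x":-0.011,"y":-0.0348,"z":0.02,"wx":0,"wy":0,"wz":0,"grip":0.6},{"x":-0.011,"y":-0.0348,"z":0.02,"wx":0,"wy":0,"wz":0,"grip":0.6},{"x":-0.011,"y":-0.0348,"z":0.02,"wx":0,"wy":0,"wz":0,"grip":0.6},{"x":-0.011,"y":-0.0348,"z":0.02,"wx":0,"wy":0,"wz":0,"grip":0.6},{"x":0,"y":0,"z":0.0175,"wx":0,"wy":0,"wz":0,"grip":0.6},{"x":0,"y":0,"z":0.0175,"wx":0,"wy":0,"wz":0,"grip":0.6},{"x":0,"y":0,"z":0.0175,"wx":0,"wy":0,"wz":0,"grip":0.6},{"x":0,"y":0,"z":0,"wx":0,"wy":0,"wz":0,"grip":0.6}], squeeze=20)

```text
clock: 9.12
eef_pos: [495.8, 173.8, 94.1]
eef_rot: [-3.139, 0.001, 1.438]
wrist_force: [-0.3, -0.6, 0.7]
finger_gap: 56.4
```

```bash
python3 - <<'E'
from h import *
p,d,K,W,ci=shot('wrist','w5')
E
```

```text
(no output)
```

View pics/w5.png

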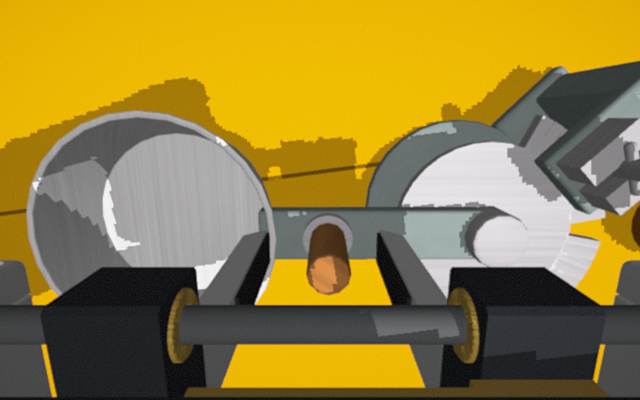

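Emit:
play_rows(commands=[{"x":0,"y":0,"z":-0.003,"wx":0,"wy":0,"wz":0,"grip":0},{"x":0,"y":0,"z":0,"wx":0,"wy":0,"wz":0,"grip":0},{"x":0,"y":0,"z":0,"wx":0,"wy":0,"wz":0,"grip":0},{"x":0,"y":0,"z":0,"wx":0,"wy":0,"wz":0,"grip":0}], squeeze=20)

```text
clock: 9.68
eef_pos: [498.2, 173.9, 99.1]
eef_rot: [3.138, -0.001, 1.438]
wrist_force: [31.8, -3.4, -22.2]
finger_gap: 20.1
```

Emit:
play_rows(commands=[{"x":-0.0149,"y":0.0012,"z":0,"wx":0,"wy":0,"wz":-9,"grip":0},{"x":-0.0149,"y":0.0012,"z":0,"wx":0,"wy":0,"wz":-9,"grip":0},{"x":-0.0149,"y":0.0012,"z":0,"wx":0,"wy":0,"wz":-9,"grip":0},{"x":-0.0149,"y":0.0012,"z":0,"wx":0,"wy":0,"wz":-9,"grip":0},{"x":-0.0149,"y":0.0012,"z":0,"wx":0,"wy":0,"wz":-9,"grip":0},{"x":-0.0149,"y":0.0012,"z":0,"wx":0,"wy":0,"wz":-9,"grip":0},{"x":-0.0149,"y":0.0012,"z":0,"wx":0,"wy":0,"wz":-9,"grip":0},{"x":-0.0149,"y":0.0012,"z":0,"wx":0,"wy":0,"wz":-9,"grip":0},{"x":0,"y":0,"z":0,"wx":0,"wy":0,"wz":0,"grip":0}], squeeze=20)

```text
clock: 10.8
eef_pos: [551.3, 75.5, 99.0]
eef_rot: [3.14, 0.001, 2.696]
wrist_force: [3.9, 2.2, 1.8]
finger_gap: 19.7
```

Emit:
play_rows(commands=[{"x":-0.0145,"y":0.0012,"z":0,"wx":0,"wy":0,"wz":-8.7,"grip":0},{"x":-0.0145,"y":0.0012,"z":0,"wx":0,"wy":0,"wz":-8.7,"grip":0},{"x":0,"y":0,"z":0,"wx":0,"wy":0,"wz":0,"grip":0},{"x":0,"y":0,"z":0,"wx":0,"wy":0,"wz":0,"grip":0}], squeeze=20)

```text
clock: 11.3
eef_pos: [577.8, 67.2, 99.0]
eef_rot: [-3.141, 0.0, 2.996]
wrist_force: [1.2, -3.7, 2.4]
finger_gap: 19.0
```

Emit:
play_rows(commands=[{"x":-0.001,"y":0,"z":0,"wx":0,"wy":0,"wz":0,"grip":0},{"x":0,"y":0,"z":0,"wx":0,"wy":0,"wz":0,"grip":0},{"x":0,"y":0,"z":0,"wx":0,"wy":0,"wz":0,"grip":0.5},{"x":0,"y":0,"z":0,"wx":0,"wy":0,"wz":0,"grip":0.5},{"x":0,"y":0,"z":0,"wx":0,"wy":0,"wz":0,"grip":0.5},{"x":0,"y":0,"z":-0.04,"wx":0,"wy":0,"wz":0,"grip":0.6},{"x":0,"y":0,"z":-0.05,"wx":0,"wy":0,"wz":0,"grip":0.6},{"x":0,"y":0,"z":-0.04,"wx":0,"wy":0,"wz":0,"grip":0.6},{"x":0,"y":0,"z":0,"wx":0,"wy":0,"wz":0,"grip":0.6}])

```text
clock: 12.42
eef_pos: [579.9, 67.5, 231.8]
eef_rot: [3.14, 0.005, 2.998]
wrist_force: [1.1, 0.1, -0.4]
finger_gap: 56.4
```

```bash
python3 - <<'E'
from h import *
p,d,K,W,ci=shot('wrist','w6')
P=pts(d,K,W);Z=P[...,2]
m=(Z>124)&(Z<140)&(np.hypot(P[...,0]-579,P[...,1]-67.6)<30)
q=P[m];c,r=cv2.minEnclosingCircle(q[:,:2].astype(np.float32));print(len(q),c,r)
print(np.degrees(np.arctan2(c[1]-161.75,c[0]-591.46))%360-172.4)
s=manip.read_state();print(s['clock'],s['eef_pos'],s['eef_rot'])
m=(Z>88)&(Z<92);print(m.sum())
E
```

```text
462 (577.78369140625, 67.16399383544922) 9.84574031829834
89.37255165290534
12.475 [579.1875746   67.37355428 229.41150646] [3.14112765e+00 1.69222894e-03 2.99844136e+00]
2230
```

View pics/w6.png

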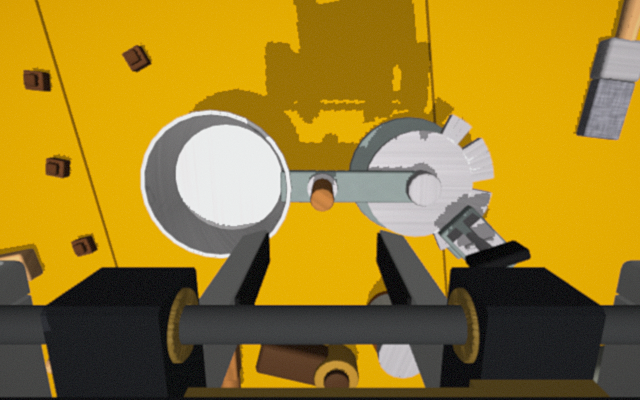

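Emit:
play_rows(commands=[{"x":0,"y":0,"z":0,"wx":0,"wy":0,"wz":10.1,"grip":0.6},{"x":0,"y":0,"z":0,"wx":0,"wy":0,"wz":10.1,"grip":0.6},{"x":0,"y":0,"z":0,"wx":0,"wy":0,"wz":10.1,"grip":0.6},{"x":0,"y":0,"z":0,"wx":0,"wy":0,"wz":10,"grip":0.6},{"x":0,"y":0,"z":0,"wx":0,"wy":0,"wz":10,"grip":0.6},{"x":0,"y":0,"z":0,"wx":0,"wy":0,"wz":10,"grip":0.6},{"x":0,"y":0,"z":0,"wx":0,"wy":0,"wz":10,"grip":0.6},{"x":0.0293,"y":0.0216,"z":0,"wx":0,"wy":0,"wz":0,"grip":0.6},{"x":0.0293,"y":0.0216,"z":0,"wx":0,"wy":0,"wz":0,"grip":0.6},{"x":0.0293,"y":0.0216,"z":0.01,"wx":0,"wy":0,"wz":0,"grip":0.6},{"x":0.0293,"y":0.0216,"z":0.02,"wx":0,"wy":0,"wz":0,"grip":0.6},{"x":0,"y":0,"z":0.024,"wx":0,"wy":0,"wz":0,"grip":0.6},{"x":0,"y":0,"z":0.024,"wx":0,"wy":0,"wz":0,"grip":0.6},{"x":0,"y":0,"z":0.024,"wx":0,"wy":0,"wz":0,"grip":0.6},{"x":0,"y":0,"z":0,"wx":0,"wy":0,"wz":0,"grip":0.6},{"x":0,"y":0,"z":0,"wx":0,"wy":0,"wz":0,"grip":0.6}])

```text
clock: 14.48
eef_pos: [640.3, 199.4, 127.0]
eef_rot: [-3.142, -0.0, 1.771]
wrist_force: [-1.0, 0.1, 1.0]
finger_gap: 56.5
```

```bash
python3 - <<'E'
from h import *
p,d,K,W,ci=shot('wrist','w7')
E
```

```text
(no output)
```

View pics/w7.png

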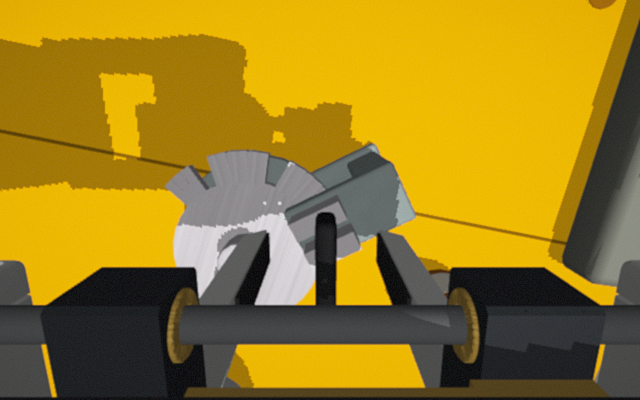

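Bar centred at column ~325 between the fingers. Close, lift slightly, twist back, lower.

Emit:
play_rows(commands=[{"x":0,"y":0,"z":0,"wx":0,"wy":0,"wz":0,"grip":0},{"x":0,"y":0,"z":0,"wx":0,"wy":0,"wz":0,"grip":0},{"x":0,"y":0,"z":0,"wx":0,"wy":0,"wz":0,"grip":0},{"x":0,"y":0,"z":0,"wx":0,"wy":0,"wz":0,"grip":0},{"x":0,"y":0,"z":0,"wx":0,"wy":0,"wz":0,"grip":0},{"x":0,"y":0,"z":-0.004,"wx":0,"wy":0,"wz":0,"grip":0},{"x":0,"y":0,"z":0,"wx":0,"wy":0,"wz":8,"grip":0},{"x":0,"y":0,"z":0,"wx":0,"wy":0,"wz":8,"grip":0},{"x":0,"y":0,"z":0,"wx":0,"wy":0,"wz":8,"grip":0},{"x":0,"y":0,"z":0,"wx":0,"wy":0,"wz":8,"grip":0},{"x":0,"y":0,"z":0,"wx":0,"wy":0,"wz":8,"grip":0},{"x":0,"y":0,"z":0,"wx":0,"wy":0,"wz":8,"grip":0},{"x":0,"y":0,"z":0,"wx":0,"wy":0,"wz":8,"grip":0},{"x":0,"y":0,"z":0,"wx":0,"wy":0,"wz":8,"grip":0},{"x":0,"y":0,"z":0,"wx":0,"wy":0,"wz":0,"grip":0},{"x":0,"y":0,"z":0,"wx":0,"wy":0,"wz":0,"grip":0}], squeeze=40)

```text
clock: 16.52
eef_pos: [641.5, 199.2, 130.2]
eef_rot: [3.14, -0.002, 0.654]
wrist_force: [13.7, 2.1, -9.0]
finger_gap: 9.7
```

Emit:
play_rows(commands=[{"x":0,"y":0,"z":0.006,"wx":0,"wy":0,"wz":0,"grip":0},{"x":0,"y":0,"z":0.006,"wx":0,"wy":0,"wz":0,"grip":0},{"x":0,"y":0,"z":0.004,"wx":0,"wy":0,"wz":0,"grip":0},{"x":0,"y":0,"z":0,"wx":0,"wy":0,"wz":0,"grip":0}])

```text
clock: 17.02
eef_pos: [641.6, 199.2, 114.4]
eef_rot: [3.14, -0.003, 0.654]
wrist_force: [11.6, 1.3, -4.8]
finger_gap: 9.6
```

Going down freely; release and look.

Emit:
play_rows(commands=[{"x":0,"y":0,"z":0,"wx":0,"wy":0,"wz":0,"grip":0.5},{"x":0,"y":0,"z":0,"wx":0,"wy":0,"wz":0,"grip":0.5},{"x":0,"y":0,"z":0,"wx":0,"wy":0,"wz":0,"grip":0.5},{"x":0,"y":0,"z":-0.02,"wx":0,"wy":0,"wz":0,"grip":0.6},{"x":0,"y":0,"z":-0.04,"wx":0,"wy":0,"wz":0,"grip":0.6},{"x":0,"y":0,"z":-0.05,"wx":0,"wy":0,"wz":0,"grip":0.6},{"x":0,"y":0,"z":-0.05,"wx":0,"wy":0,"wz":0,"grip":0.6},{"x":0,"y":0,"z":0,"wx":0,"wy":0,"wz":0,"grip":0.6},{"x":0,"y":0,"z":0,"wx":0,"wy":0,"wz":0,"grip":0.6}])

```text
clock: 18.15
eef_pos: [640.0, 199.3, 274.9]
eef_rot: [-3.142, 0.0, 0.655]
wrist_force: [0.2, -0.2, -1.3]
finger_gap: 56.6
```

```bash
python3 - <<'E'
from h import *
p,d,K,W,ci=shot('wrist','w8')
P=pts(d,K,W);Z=P[...,2]
m=(Z>130)&(Z<165)&(np.hypot(P[...,0]-640.6,P[...,1]-199)<30)
q=P[m];print(len(q),np.median(q[:,2]),cv2.minAreaRect(q[:,:2].astype(np.float32)))
s=manip.read_state();print(s['clock'],s['eef_pos'],s['eef_rot'])
p,d,K,W,ci=shot('top','top1')
cv2.imwrite('pics/top1z.png',cv2.resize(p[90:290,200:480],None,fx=2.8,fy=2.8,interpolation=cv2.INTER_CUBIC)[:,:,::-1])
E
```

```text
524 139.91259433182225 ((640.8235473632812, 199.62039184570312), (43.51197052001953, 9.158465385437012), 37.62099075317383)
18.2 [639.9093248  199.2893173  274.00836364] [-3.14098506e+00  1.33154577e-03  6.54548137e-01]
```

View pics/w8.png

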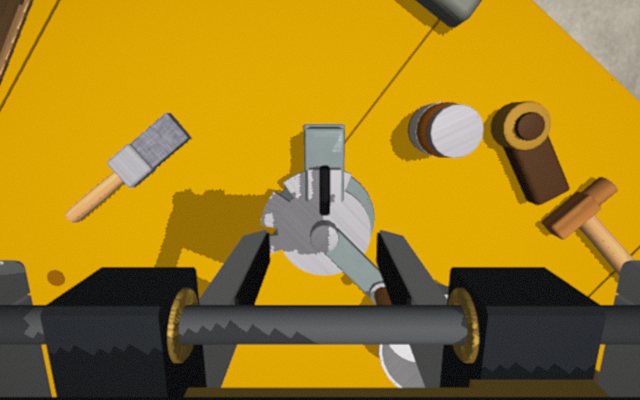

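View pics/top1z.png

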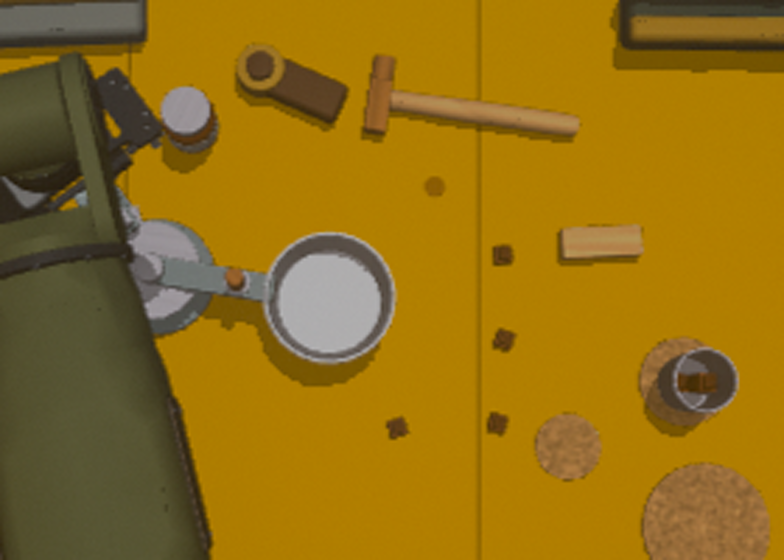

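Emit:
play_rows(commands=[{"x":-0.044,"y":0.0247,"z":0.002,"wx":0,"wy":0,"wz":0,"grip":1},{"x":-0.044,"y":0.0247,"z":0.002,"wx":0,"wy":0,"wz":0,"grip":1},{"x":-0.044,"y":0.0247,"z":0.002,"wx":0,"wy":0,"wz":0,"grip":1},{"x":-0.044,"y":0.0247,"z":0.002,"wx":0,"wy":0,"wz":0,"grip":1},{"x":-0.044,"y":0.0247,"z":0.002,"wx":0,"wy":0,"wz":0,"grip":1},{"x":-0.044,"y":0.0247,"z":0.002,"wx":0,"wy":0,"wz":0,"grip":1},{"x":-0.044,"y":0.0247,"z":0.002,"wx":0,"wy":0,"wz":0,"grip":1},{"x":-0.044,"y":0.0247,"z":0.002,"wx":0,"wy":0,"wz":0,"grip":1},{"x":-0.044,"y":0.0247,"z":0.002,"wx":0,"wy":0,"wz":0,"grip":1},{"x":-0.044,"y":0.0247,"z":0.002,"wx":0,"wy":0,"wz":0,"grip":1},{"x":-0.044,"y":0.0247,"z":0.002,"wx":0,"wy":0,"wz":0,"grip":1},{"x":-0.044,"y":0.0247,"z":0.002,"wx":0,"wy":0,"wz":0,"grip":1},{"x":0,"y":0,"z":0,"wx":0,"wy":0,"wz":0,"grip":1}])

```text
clock: 19.88
eef_pos: [400.1, -359.2, 249.4]
eef_rot: [-3.139, 0.001, 0.651]
wrist_force: [0.0, 0.9, 0.1]
finger_gap: 93.9
```

```bash
cat >> h.py <<'E'
import json,os
def log():
    s=manip.read_state(); 
    with open('log.txt','a') as f: f.write(json.dumps([list(s['joints']),list(s['eef_pos']),list(s['eef_rot'])])+'\n')
    print(s['clock'],np.round(s['joints'],3),np.round(s['eef_pos'],1),np.round(s['eef_rot'],3)); return s
E
python3 -c "
from h import *
log()"
```

```text
19.875 [-0.8    0.243  1.49  -0.     1.41   0.12 ] [ 400.1 -359.2  249.4] [-3.139e+00  1.000e-03  6.510e-01]
```

Emit:
play_rows(commands=[{"x":0,"y":0,"z":0,"wx":0,"wy":0,"wz":9.9,"grip":1},{"x":0,"y":0,"z":0,"wx":0,"wy":0,"wz":9.9,"grip":1},{"x":0,"y":0,"z":0,"wx":0,"wy":0,"wz":9.9,"grip":1},{"x":0,"y":0,"z":0,"wx":0,"wy":0,"wz":9.9,"grip":1},{"x":0,"y":0,"z":0,"wx":0,"wy":0,"wz":9.9,"grip":1},{"x":0,"y":0,"z":0,"wx":0,"wy":0,"wz":9.9,"grip":1},{"x":0,"y":0,"z":0,"wx":0,"wy":0,"wz":9.9,"grip":1},{"x":0,"y":0,"z":0,"wx":0,"wy":0,"wz":10,"grip":1},{"x":0,"y":0,"z":0,"wx":0,"wy":10,"wz":0,"grip":1},{"x":0,"y":0,"z":0,"wx":0,"wy":10,"wz":0,"grip":1},{"x":0,"y":0,"z":0,"wx":0,"wy":10,"wz":0,"grip":1},{"x":0,"y":0,"z":0,"wx":0,"wy":0,"wz":0,"grip":1}])

```text
clock: 21.38
eef_pos: [401.0, -355.2, 249.7]
eef_rot: [-3.141, -0.522, -0.729]
wrist_force: [0.5, 0.1, 0.5]
finger_gap: 93.9
```

```bash

python3 -c "
from h import *
log()
p,d,K,W,ci=shot('wrist','w9'); np.savez('w9.npz',p=p,d=d,K=K,W=W)"
```

```text
21.375 [-0.816 -0.048  1.894  0.062  0.777  1.451] [ 401.  -355.2  249.7] [-3.141 -0.522 -0.729]
```

View pics/w9.png

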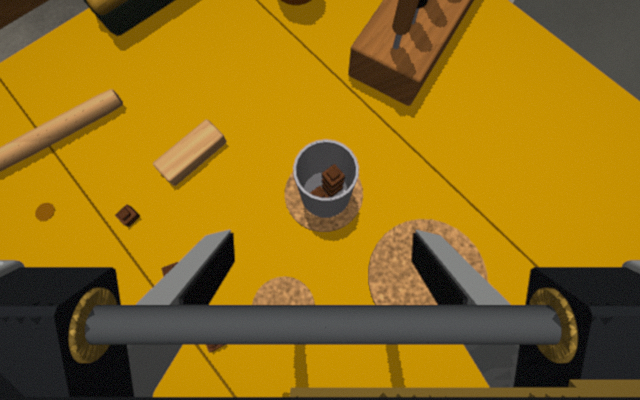

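```bash

python3 -c "
from h import *
z=np.load('w9.npz');p,d,K,W=[z[k] for k in 'pdKW']
P=pts(d,K,W);Z=P[...,2]
def fit(q):
    A=np.c_[q[:,:2],np.ones(len(q))];b=(q[:,:2]**2).sum(1);x=np.linalg.lstsq(A,b,rcond=None)[0];c=x[:2]/2;return c,np.sqrt(x[2]+c@c)
m=(np.hypot(P[...,0]-481,P[...,1]+431)<60)
mm=m&(Z>86.5)&(Z<94);q=P[mm];print('rim',len(q),fit(q),cv2.minEnclosingCircle(q[:,:2].astype(np.float32)),np.median(q[:,2]))
hsv=cv2.cvtColor(p,cv2.COLOR_RGB2HSV)
mm=(np.hypot(P[...,0]-481,P[...,1]+431)<70)&(hsv[...,1]<200)&(Z<10)&(Z>-3)&(hsv[...,0]<22)
q=P[mm];print('mat',len(q),cv2.minEnclosingCircle(q[:,:2].astype(np.float32)))
m=(np.hypot(P[...,0]-481,P[...,1]+431)<27)&(Z<80); q=P[m]; print('in cup z',np.percentile(q[:,2],[5,50,95,100]))
"
```

```text
rim 603 (array([ 478.80627043, -428.70922347]), np.float64(32.63792204602893)) ((478.9170227050781, -429.02984619140625), 34.43940353393555) 88.94329943302432
mat 1858 ((488.3058776855469, -437.6960754394531), 61.374996185302734)
in cup z [ 7.72014578 26.84879361 61.97866645 75.40496946]
```

Emit:
play_rows(commands=[{"x":0,"y":0,"z":0,"wx":0,"wy":-10,"wz":0,"grip":1},{"x":0,"y":0,"z":0,"wx":0,"wy":-10,"wz":0,"grip":1},{"x":0,"y":0,"z":0,"wx":0,"wy":-10,"wz":0,"grip":1},{"x":0,"y":0,"z":-0.03,"wx":0,"wy":0,"wz":0,"grip":1},{"x":0,"y":0,"z":-0.03,"wx":0,"wy":0,"wz":0,"grip":1},{"x":0,"y":0,"z":-0.03,"wx":0,"wy":0,"wz":0,"grip":1},{"x":0,"y":0,"z":0,"wx":0,"wy":0,"wz":0,"grip":1}])

```text
clock: 22.3
eef_pos: [402.6, -357.6, 342.9]
eef_rot: [3.141, -0.001, -0.729]
wrist_force: [0.4, -0.1, -0.8]
finger_gap: 93.7
```

```bash

python3 -c "
from h import *
log()"
```

```text
22.3 [-0.794  0.21   1.32  -0.     1.611  1.506] [ 402.6 -357.6  342.9] [ 3.141e+00 -1.000e-03 -7.290e-01]
```

Emit:
play_rows(commands=[{"x":0,"y":0,"z":0,"wx":10,"wy":0,"wz":0,"grip":1},{"x":0,"y":0,"z":0,"wx":10,"wy":0,"wz":0,"grip":1},{"x":0,"y":0,"z":0,"wx":10,"wy":0,"wz":0,"grip":1},{"x":0,"y":0,"z":0,"wx":0,"wy":0,"wz":0,"grip":1}])

```text
clock: 22.8
eef_pos: [400.8, -358.3, 338.6]
eef_rot: [-2.616, 0.006, -0.732]
wrist_force: [-0.2, -0.1, -0.0]
finger_gap: 94.2
```

```bash

python3 -c "
from h import *
log()"
```

```text
22.8 [-1.042  0.259  1.351  0.5    1.695  1.284] [ 400.8 -358.3  338.6] [-2.616  0.006 -0.732]
```

```bash
cat > kin.py <<'E'
import numpy as np, json
from scipy.optimize import least_squares
from scipy.spatial.transform import Rotation as R
def Tr(x=0,y=0,z=0):
    M=np.eye(4);M[:3,3]=[x,y,z];return M
def Ro(ax,a):
    M=np.eye(4);M[:3,:3]=R.from_euler(ax,a).as_matrix();return M
S4=1;S6=1
def fk(q,p):
    a,d,L1,e,L2,T,lat,c6,lt=p
    return (Ro('z',q[0])@Tr(a,lat,d)@Ro('y',q[1])@Tr(z=L1)@Ro('y',q[2])@Tr(x=e,z=L2)@Ro('z',S4*q[3])@Ro('y',q[4])@Tr(y=lt,z=T)@Ro('z',S6*q[5]+c6))
def load():
    D=[json.loads(l) for l in open('log.txt')]
    D.append([[-1.369,.3,1.521,0,1.321,-.067],[146.06,-530.24,205.45],[-3.1414,0,.2688]])
    return D
def err(q,p,pos,rot):
    M=fk(q,p);Rt=R.from_euler('xyz',rot)
    return np.r_[M[:3,3]-pos,200*(R.from_matrix(M[:3,:3])*Rt.inv()).as_rotvec()]
def fit():
    global S4,S6
    best=None;D=load()
    for S4 in(1,-1):
        for S6 in(1,-1):
            for c in(0,1.57,-1.57,3.14):
                f=lambda p:np.r_[np.concatenate([err(q,p,x,r) for q,x,r in D]),0.01*(p-np.array([50,400,450,0,450,250,0,c,0]))*np.array([1,1,1,1,1,1,1,0,1])]
                s=least_squares(f,[50,400,450,0,450,250,0,c,0])
                if best is None or s.cost<best[0]: best=(s.cost,s.x,S4,S6)
    S4,S6=best[2:];return best
E
python3 -c "
from kin import *
b=fit();print(b[0],np.round(b[1],2),b[2:])
import kin
for q,x,r in load(): print(np.round(err(q,b[1],x,r),1))
"
```

```text
1.9483270274226747 [2.7000e-01 2.2154e+02 4.2383e+02 4.1010e+01 4.4734e+02 2.7051e+02
 3.6630e+01 1.5700e+00 3.0000e-02] (1, 1)
[ 0.  0.  0.  0. -0.  0.]
[ 0.1  0.   0.  -0.   0.   0. ]
[ 0.1  0.  -0.  -0.   0.   0. ]
[ 0. -0.  0. -0. -0.  0.]
[-0.2  0.1 -0.   0.   0.  -0. ]
```

```bash
cat >> kin.py <<'E'
PAR=fit()[1]
LO=np.array([-3.03,-.79,.23,-1.04,0,-2.55]);HI=np.array([3.03,2.21,2.52,4.18,3.07,2.55])
def ik(pos,Rm,q0):
    f=lambda q:np.r_[fk(q,PAR)[:3,3]-pos,200*(R.from_matrix(fk(q,PAR)[:3,:3])*R.from_matrix(Rm).inv()).as_rotvec()]
    s=least_squares(f,np.clip(q0,LO+.01,HI-.01),bounds=(LO,HI));return s.x,np.abs(s.fun).max()
def tool(psi,al,roll=0):
    z=np.array([np.cos(psi)*np.cos(al),np.sin(psi)*np.cos(al),-np.sin(al)])
    y=np.cross(z,[0,0,1.]);y/=np.linalg.norm(y)   # right of z
    x=np.cross(y,z)
    M=np.stack([x,y,z],1)
    return M@R.from_euler('z',roll).as_matrix()
E
python3 -c "
from kin import *
cup=np.array([479,-429,55.])
for psi in [-40,-20,0,20,48,70,90]:
  for al in [0,15,30]:
    M=tool(np.radians(psi),np.radians(al)); best=None
    for q4 in (0.3,1,1.57,2.2,3.1):
      for q6 in(-1.5,0,1.5):
        q,e=ik(cup+19*M[:,2],M,[-.9,.5,1.5,q4,1.4,q6])
        if best is None or e<best[1]-.5: best=(q,e)
    print(psi,al,np.round(best[0],2),round(best[1],1))
"
```

```text
-40 0 [-0.84  0.86  2.04  2.99  1.33 -1.53] 0.0
-40 15 [-0.84  0.68  2.07  2.97  0.93 -1.5 ] 0.0
-40 30 [-0.83  0.55  2.03  2.9   0.5  -1.42] 0.0
-20 0 [-1.04  0.87  1.97  2.43  1.34 -1.37] 0.0
-20 15 [-1.03  0.71  2.    2.33  0.99 -1.25] 0.0
-20 30 [-0.99  0.58  1.97  2.09  0.64 -0.98] 0.0
0 0 [-1.16  0.92  1.8   1.95  1.4  -1.18] 0.0
0 15 [-1.14  0.77  1.84  1.81  1.13 -1.03] 0.0
0 30 [-1.1   0.65  1.83  1.57  0.88 -0.78] 0.0
20 0 [-1.19  1.    1.56  1.59  1.56 -0.99] 0.0
20 15 [-1.18  0.87  1.6   1.44  1.34 -0.88] 0.0
20 30 [-1.14  0.75  1.62  1.24  1.15 -0.71] 0.0
48 0 [-1.16  1.16  1.16  1.27  1.88 -0.8 ] 0.0
48 15 [-1.15  1.04  1.22  1.1   1.71 -0.77] 0.0
48 30 [-1.11  0.93  1.27  0.94  1.54 -0.72] 0.0
70 0 [-1.08  1.33  0.79  1.13  2.18 -0.69] 0.0
70 15 [-1.08  1.2   0.88  0.93  2.02 -0.76] 0.0
70 30 [-1.05  1.07  0.98  0.76  1.84 -0.79] 0.0
90 0 [-1.    1.52  0.39  1.09  2.49 -0.58] 0.0
90 15 [-1.    1.37  0.54  0.8   2.32 -0.8 ] 0.0
90 30 [-0.98  1.21  0.71  0.6   2.1  -0.92] 0.0
```

```bash
cat >> kin.py <<'E'
def plan(pos,Rc,tpos,Rt,q,n=8,rotfirst=True):
    """prints tool-frame total rotvec(deg) and shift (after rotation if rotfirst) ; checks IK"""
    rv=R.from_matrix(Rc.T@Rt).as_rotvec()
    print('rotvec deg',np.round(np.degrees(rv),1),'norm',round(np.degrees(np.linalg.norm(rv)),1))
    for k in range(1,n+1):
        q,e=ik(pos,Rc@R.from_rotvec(rv*k/n).as_matrix(),q); print('  r',np.round(q,2),round(e,1))
    d=Rt.T@(tpos-pos);print('shift tool mm',np.round(d,1),np.linalg.norm(d).round())
    for k in range(1,n+1):
        q,e=ik(pos+(tpos-pos)*k/n,Rt,q); print('  t',np.round(q,2),round(e,1))
    return q
E
python3 -c "
from h import *
from kin import *
s=manip.read_state();pos=s['eef_pos'];Rc=R.from_euler('xyz',s['eef_rot']).as_matrix()
cup=np.array([479,-429,56.])
Rt=tool(np.radians(20),np.radians(15))
t=cup+19*Rt[:,2]
q=plan(pos,Rc,t-140*Rt[:,2]+[0,0,0],Rt,s['joints'])
"
```

```text
rotvec deg [ 15.7  50.3 -66.8] norm 85.1
  r [-1.08  0.2   1.44  0.57  1.6   1.1 ] 0.0
  r [-1.11  0.15  1.52  0.65  1.52  0.9 ] 0.0
  r [-1.15  0.12  1.6   0.76  1.46  0.69] 0.0
  r [-1.19  0.1   1.66  0.87  1.42  0.46] 0.0
  r [-1.23  0.1   1.72  0.99  1.41  0.23] 0.0
  r [-1.27  0.12  1.77  1.1   1.43 -0.  ] 0.0
  r [-1.3   0.15  1.8   1.21  1.48 -0.23] 0.0
  r [-1.31  0.2   1.81  1.3   1.54 -0.45] 0.0
shift tool mm [-2.602e+02  9.320e+01 -2.000e-01] 276.0
  t [-1.33  0.27  1.81  1.29  1.54 -0.52] 0.0
  t [-1.34  0.34  1.8   1.29  1.53 -0.58] 0.0
  t [-1.36  0.41  1.79  1.28  1.52 -0.64] 0.0
  t [-1.37  0.49  1.76  1.27  1.52 -0.69] 0.0
  t [-1.38  0.56  1.74  1.27  1.51 -0.74] 0.0
  t [-1.39  0.64  1.7   1.26  1.51 -0.78] 0.0
  t [-1.41  0.72  1.66  1.26  1.51 -0.82] 0.0
  t [-1.42  0.8   1.62  1.25  1.5  -0.86] 0.0
```

Emit:
play_rows(commands=[{"x":0,"y":0,"z":0,"wx":1.57,"wy":5.03,"wz":-6.68,"grip":1},{"x":0,"y":0,"z":0,"wx":1.57,"wy":5.03,"wz":-6.68,"grip":1},{"x":0,"y":0,"z":0,"wx":1.57,"wy":5.03,"wz":-6.68,"grip":1},{"x":0,"y":0,"z":0,"wx":1.57,"wy":5.03,"wz":-6.68,"grip":1},{"x":0,"y":0,"z":0,"wx":1.57,"wy":5.03,"wz":-6.68,"grip":1},{"x":0,"y":0,"z":0,"wx":1.57,"wy":5.03,"wz":-6.68,"grip":1},{"x":0,"y":0,"z":0,"wx":1.57,"wy":5.03,"wz":-6.68,"grip":1},{"x":0,"y":0,"z":0,"wx":1.57,"wy":5.03,"wz":-6.68,"grip":1},{"x":0,"y":0,"z":0,"wx":1.57,"wy":5.03,"wz":-6.68,"grip":1},{"x":0,"y":0,"z":0,"wx":1.57,"wy":5.03,"wz":-6.68,"grip":1},{"x":-0.025,"y":0.0155,"z":0,"wx":0,"wy":0,"wz":0,"grip":1},{"x":-0.025,"y":0.0155,"z":0,"wx":0,"wy":0,"wz":0,"grip":1},{"x":-0.025,"y":0.0155,"z":0,"wx":0,"wy":0,"wz":0,"grip":1},{"x":-0.025,"y":0.0155,"z":0,"wx":0,"wy":0,"wz":0,"grip":1},{"x":-0.025,"y":0.0155,"z":0,"wx":0,"wy":0,"wz":0,"grip":1},{"x":-0.025,"y":0.0155,"z":0,"wx":0,"wy":0,"wz":0,"grip":1},{"x":0,"y":0,"z":0,"wx":0,"wy":0,"wz":0,"grip":1},{"x":0,"y":0,"z":0,"wx":0,"wy":0,"wz":0,"grip":1}])

```text
clock: 25.05
eef_pos: [398.3, -457.8, 197.0]
eef_rot: [3.12, -1.309, 0.374]
wrist_force: [-0.1, -0.5, 0.4]
finger_gap: 94.2
```

```bash

cat > loc.py <<'E'
from h import *
from kin import *
E
python3 -c "
from loc import *
s=log()
p,d,K,W,ci=shot('wrist','w10'); np.savez('w10.npz',p=p,d=d,K=K,W=W)
P=pts(d,K,W);Z=P[...,2]
m=(np.hypot(P[...,0]-480,P[...,1]+430)<45)&(Z>86)&(Z<93);q=P[m]
print('rim',len(q),cv2.minEnclosingCircle(q[:,:2].astype(np.float32)),np.median(q[:,2]))
m=(np.hypot(P[...,0]-480,P[...,1]+430)<45)&(Z>40)&(Z<50);q=P[m]
f=lambda c:np.hypot(q[:,0]-c[0],q[:,1]-c[1])-33
print('body',len(q),least_squares(f,[480,-430],loss='soft_l1').x)
"
```

```text
25.05 [-1.363  0.595  1.632  1.277  1.522 -0.674] [ 398.3 -457.8  197. ] [ 3.12  -1.309  0.374]
rim 518 ((479.5386657714844, -429.6553039550781), 34.67256164550781) 88.89101263007424
body 551 [ 479.09836208 -429.65075092]
```

View pics/w10.png

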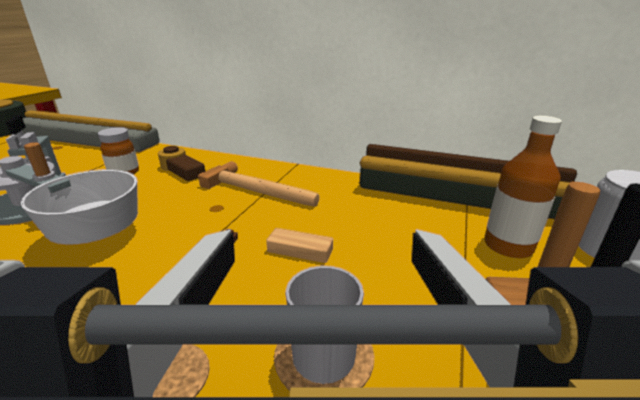

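```bash

python3 -c "
from loc import *
s=manip.read_state();pos=s['eef_pos'];Rc=R.from_euler('xyz',s['eef_rot']).as_matrix()
g=np.array([479.3,-429.7,58.]);t=g+19*Rc[:,2]
d=Rc.T@(t-pos);print(d)
print(Rc)
q=s['joints']
for f in [(1,1,.0),(1,1,.5),(1,1,1)]:
  q,e=ik(pos+Rc@(d*np.array(f)),Rc,q);print(np.round(q,2),e)
"
```

```text
[-112.32711524    0.61483788  138.04707515]
[[ 0.24083565  0.34510696  0.90713801]
 [ 0.09519165 -0.93854122  0.33178145]
 [ 0.96588651  0.00644716 -0.25888548]]
[-1.41  0.79  1.61  1.25  1.5  -0.86] 1.7053025658242404e-13
[-1.3   0.82  1.62  1.34  1.42 -0.87] 1.4210854715202004e-13
[-1.18  0.86  1.6   1.44  1.34 -0.88] 1.1368683772161603e-13
```

Emit:
play_rows(commands=[{"x":-0.028,"y":0,"z":0,"wx":0,"wy":0,"wz":0,"grip":1},{"x":-0.028,"y":0,"z":0,"wx":0,"wy":0,"wz":0,"grip":1},{"x":-0.028,"y":0,"z":0,"wx":0,"wy":0,"wz":0,"grip":1},{"x":-0.028,"y":0.0006,"z":0,"wx":0,"wy":0,"wz":0,"grip":1},{"x":0,"y":0,"z":0.03,"wx":0,"wy":0,"wz":0,"grip":1},{"x":0,"y":0,"z":0.03,"wx":0,"wy":0,"wz":0,"grip":1},{"x":0,"y":0,"z":0.03,"wx":0,"wy":0,"wz":0,"grip":1},{"x":0,"y":0,"z":0.028,"wx":0,"wy":0,"wz":0,"grip":1},{"x":0,"y":0,"z":0.02,"wx":0,"wy":0,"wz":0,"grip":1},{"x":0,"y":0,"z":0,"wx":0,"wy":0,"wz":0,"grip":1},{"x":0,"y":0,"z":0,"wx":0,"wy":0,"wz":0,"grip":1}])

```text
clock: 26.48
eef_pos: [495.7, -424.6, 53.0]
eef_rot: [3.117, -1.31, 0.374]
wrist_force: [0.4, 0.6, -0.6]
finger_gap: 94.2
```

```bash

python3 -c "
from loc import *
s=log()
shot('side','s11')
p,d,K,W,ci=shot('wrist','w11')
"
```

```text
26.475 [-1.182  0.862  1.603  1.435  1.343 -0.88 ] [ 495.7 -424.6   53. ] [ 3.117 -1.31   0.374]
```

View pics/s11.png

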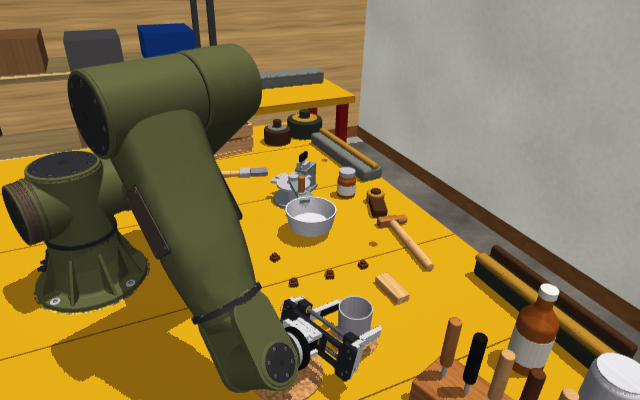

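View pics/w11.png

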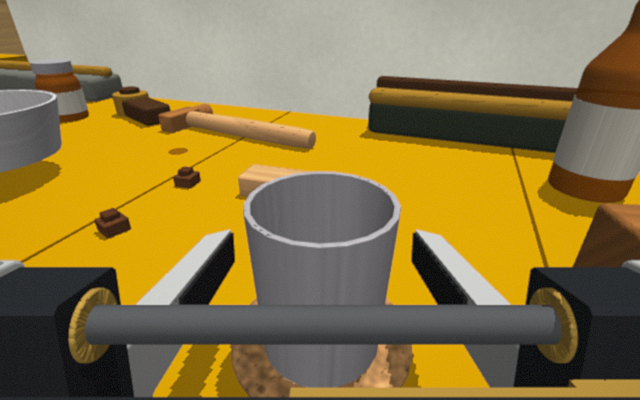

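Emit:
play_rows(commands=[{"x":0,"y":0,"z":0,"wx":0,"wy":0,"wz":0,"grip":0},{"x":0,"y":0,"z":0,"wx":0,"wy":0,"wz":0,"grip":0},{"x":0,"y":0,"z":0,"wx":0,"wy":0,"wz":0,"grip":0},{"x":0,"y":0,"z":0,"wx":0,"wy":0,"wz":0,"grip":0},{"x":0,"y":0,"z":0,"wx":0,"wy":0,"wz":0,"grip":0},{"x":0.0097,"y":0,"z":-0.0026,"wx":0,"wy":0,"wz":0,"grip":0},{"x":0.0193,"y":0,"z":-0.0052,"wx":0,"wy":0,"wz":0,"grip":0},{"x":0.029,"y":0,"z":-0.0078,"wx":0,"wy":0,"wz":0,"grip":0},{"x":0.029,"y":0,"z":-0.0078,"wx":0,"wy":0,"wz":0,"grip":0},{"x":0.029,"y":0,"z":-0.0078,"wx":0,"wy":0,"wz":0,"grip":0},{"x":0.029,"y":0,"z":-0.0078,"wx":0,"wy":0,"wz":0,"grip":0},{"x":0,"y":0,"z":0,"wx":0,"wy":0,"wz":0,"grip":0}], squeeze=40)

```text
clock: 28.08
eef_pos: [495.9, -423.7, 205.0]
eef_rot: [3.104, -1.309, 0.387]
wrist_force: [0.5, 0.1, -1.5]
finger_gap: 66.8
```

```bash

python3 -c "
from loc import *
s=log()
shot('side','s12')
p,d,K,W,ci=shot('wrist','w12')
p,d,K,W,ci=shot('top','t12'); np.savez('t12.npz',p=p,d=d,K=K,W=W)
"
```

```text
28.075 [-1.181  0.586  1.624  1.383  1.384 -0.626] [ 495.9 -423.7  205. ] [ 3.104 -1.309  0.387]
```

View pics/s12.png

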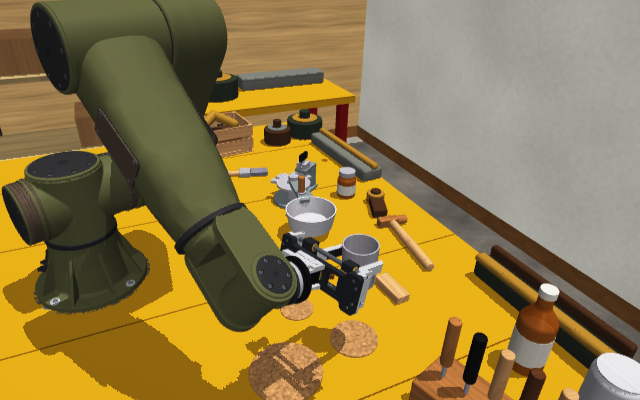

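View pics/w12.png

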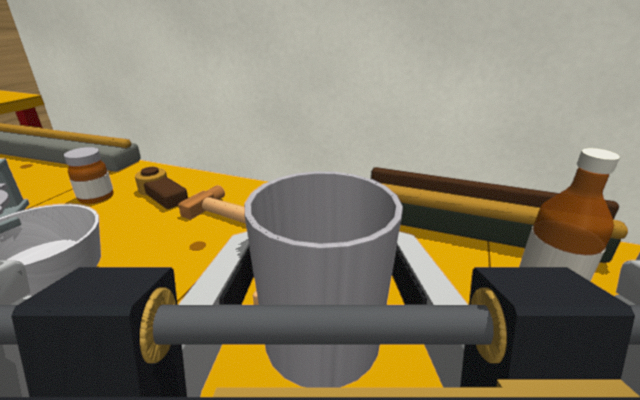

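View pics/t12.png

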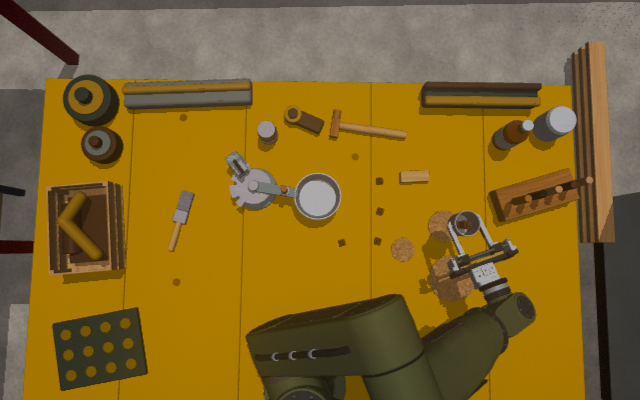

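```bash

python3 -c "
from loc import *
z=np.load('t12.npz')
s=manip.read_state();q0=s['joints'];Rc=R.from_euler('xyz',s['eef_rot']).as_matrix()
ax_t=Rc[2]  # cup axis in tool
dish=np.array([565.7,-31.5])
for rho in (130,-130):
 for psi in (-40,-20,0,20,40):
  for al in (15,25):
    M0=tool(np.radians(psi),np.radians(al)); M=M0@R.from_euler('z',np.radians(rho)).as_matrix()
    ax=M@ax_t; h=ax[:2]/np.linalg.norm(ax[:2])
    mouth=np.r_[dish-15*h,155.]
    G=mouth-31*ax; T=G+19*M[:,2]
    # upright above
    best=None
    for q4 in(0.2,.8,1.5,2.5):
     for q6 in(-2,0,2):
      q,e=ik(T,M,[-.3,.4,1.6,q4,1.4,q6])
      if best is None or e<best[1]-.1: best=(q,e)
    cor=[(G-78*M[:,2]+sx*37.5*M[:,0]+sy*88.5*M[:,1]) for sx in(-1,1) for sy in(-1,1)]
    lo=min(cor,key=lambda c:c[2])
    q2,e2=ik(np.r_[T[:2],260],M0,best[0]-[0,0,0,0,0,np.radians(rho)])
    print(rho,psi,al,'tilt',np.degrees(np.arccos(ax[2])).round(),'q',np.round(best[0],2),round(best[1],1),'up',np.round(q2,2),round(e2,1),'low',np.round(lo),'G',np.round(G))
"
```

```text
130 -40 15 tilt 122.0 q [0.2  0.44 2.06 4.18 0.96 0.16] 16.6 up [ 0.17  0.25  2.07  4.18  0.87 -2.23] 26.3 low [546.  68. 103.] G [604. -17. 172.]
130 -40 25 tilt 117.0 q [0.14 0.37 2.08 4.18 0.76 0.13] 26.5 up [ 0.11  0.18  2.09  4.18  0.67 -2.25] 37.6 low [541.  72. 119.] G [607. -20. 169.]
130 -20 15 tilt 122.0 q [0.11 0.34 2.16 3.81 0.76 0.31] 0.0 up [ 0.11  0.12  2.13  4.04  0.58 -2.26] 0.0 low [513.  56. 103.] G [597.  -5. 172.]
130 -20 25 tilt 117.0 q [0.09 0.27 2.12 4.04 0.52 0.07] 0.0 up [ 0.06  0.08  2.1   4.18  0.38 -2.42] 11.9 low [507.  57. 119.] G [600.  -6. 169.]
130 0 15 tilt 122.0 q [-0.09  0.29  2.25  3.    0.71  0.78] 0.0 up [-0.09  0.05  2.21  2.92  0.43 -1.4 ] 0.0 low [487.  33. 103.] G [586.   4. 172.]
130 0 25 tilt 117.0 q [-0.09  0.22  2.19  2.93  0.41  0.85] 0.0 up [-0.09  0.    2.12  2.53  0.14 -1.  ] 0.0 low [480.  32. 119.] G [590.   4. 169.]
130 20 15 tilt 122.0 q [-0.32  0.3   2.23  2.24  0.86  1.18] 0.0 up [-0.32  0.07  2.19  2.01  0.72 -0.76] 0.0 low [469.   2. 103.] G [572.   9. 172.]
130 20 25 tilt 117.0 q [-0.29  0.23  2.18  2.02  0.64  1.43] 0.0 up
[... 1214 characters left out ...]
1  0.    2.08  4.18  0.    2.55] 196.1 low [480. -95. 119.] G [589. -67. 169.]
-130 20 15 tilt 122.0 q [-0.35  0.42  2.21  2.51  0.97  2.55] 31.7 up [-0.14  0.02  2.06  4.18  0.    2.55] 210.4 low [ 513. -119.  103.] G [597. -59. 171.]
-130 20 25 tilt 117.0 q [-0.4   0.25  1.99  1.45  0.64 -2.55] 33.5 up [-0.43  0.11  2.01  1.54  0.69 -0.35] 0.0 low [ 507. -121.  119.] G [600. -57. 169.]
-130 40 15 tilt 122.0 q [-0.49  0.39  1.82  1.32  1.05 -2.55] 60.7 up [-0.53  0.3   1.9   1.55  1.14 -0.58] 0.0 low [ 546. -132.  103.] G [604. -46. 171.]
-130 40 25 tilt 117.0 q [-0.46  0.37  1.83  1.24  0.97 -2.55] 36.8 up [-0.49  0.24  1.85  1.34  1.04 -0.37] 0.0 low [ 541. -135.  119.] G [607. -43. 169.]
```

```bash

python3 -c "
from loc import *
s=manip.read_state();q0=s['joints'];pos=s['eef_pos'];Rc=R.from_euler('xyz',s['eef_rot']).as_matrix()
up=Rc[2]; Rt=Rc@R.from_rotvec(np.radians(18)*up).as_matrix()
print('up in tool',up, 'z dir',Rt[:,2])
G=np.array([558,9,172.]);T=G+19*Rt[:,2]; print(T)
q=plan(pos,Rc,np.r_[T[:2],205],Rt,q0,5)
print('down',Rt.T@[0,0,-1])
for k in range(1,8):
  q,e=ik(T,Rt@R.from_euler('z',np.radians(130*k/7)).as_matrix(),q);print(np.round(q,2),round(e,1),np.degrees(np.arccos((Rt@R.from_euler('z',np.radians(130*k/7)).as_matrix()@up)[2])))
"
```

```text
up in tool [ 0.9659636   0.00411128 -0.25864537] z dir [ 0.76091353  0.59507409 -0.25864537]
[572.45735713  20.30640764 167.08573799]
rotvec deg [17.4  0.1 -4.7] norm 18.0
  r [-1.18  0.62  1.58  1.34  1.44 -0.62] 0.0
  r [-1.18  0.65  1.52  1.31  1.49 -0.61] 0.0
  r [-1.18  0.68  1.47  1.27  1.55 -0.6 ] 0.0
  r [-1.17  0.71  1.42  1.24  1.6  -0.59] 0.0
  r [-1.17  0.74  1.36  1.21  1.65 -0.59] 0.0
shift tool mm [  91.  -301.5  321.4] 450.0
  t [-1.08  0.61  1.59  1.26  1.55 -0.65] 0.0
  t [-0.97  0.5   1.78  1.33  1.45 -0.7 ] 0.0
  t [-0.84  0.4   1.93  1.43  1.34 -0.74] 0.0
  t [-0.67  0.32  2.05  1.55  1.22 -0.77] 0.0
  t [-0.46  0.27  2.11  1.72  1.08 -0.8 ] 0.0
down [-0.9659636  -0.00411128  0.25864537]
[-0.46  0.37  2.12  1.77  1.09 -0.59] 0.0 17.934181333402954
[-0.46  0.37  2.12  1.77  1.09 -0.26] 0.0 35.83524631550807
[-0.46  0.37  2.12  1.77  1.09  0.06] 0.0 53.66304826164195
[-0.46  0.37  2.12  1.77  1.09  0.39] 0.0 71.36009276020054
[-0.46  0.37  2.12  1.77  1.09  0.71] 0.0 88.83188143163873
[-0.46  0.37  2.12  1.77  1.09  1.03] 0.0 105.9026215736248
[-0.46  0.37  2.12  1.77  1.09  1.36] 0.0 122.20088494420223
```

Emit:
play_rows(commands=[{"x":0,"y":0,"z":0,"wx":5.8,"wy":0,"wz":-1.57,"grip":0},{"x":0,"y":0,"z":0,"wx":5.8,"wy":0,"wz":-1.57,"grip":0},{"x":0,"y":0,"z":0,"wx":5.8,"wy":0,"wz":-1.57,"grip":0},{"x":0.0033,"y":-0.0108,"z":0.0115,"wx":0,"wy":0,"wz":0,"grip":0},{"x":0.0065,"y":-0.0215,"z":0.023,"wx":0,"wy":0,"wz":0,"grip":0},{"x":0.0065,"y":-0.0215,"z":0.023,"wx":0,"wy":0,"wz":0,"grip":0},{"x":0.0065,"y":-0.0215,"z":0.023,"wx":0,"wy":0,"wz":0,"grip":0},{"x":0.0065,"y":-0.0215,"z":0.023,"wx":0,"wy":0,"wz":0,"grip":0},{"x":0.0065,"y":-0.0215,"z":0.023,"wx":0,"wy":0,"wz":0,"grip":0},{"x":0.0065,"y":-0.0215,"z":0.023,"wx":0,"wy":0,"wz":0,"grip":0},{"x":0.0065,"y":-0.0215,"z":0.023,"wx":0,"wy":0,"wz":0,"grip":0},{"x":0.0065,"y":-0.0215,"z":0.023,"wx":0,"wy":0,"wz":0,"grip":0},{"x":0.0065,"y":-0.0215,"z":0.023,"wx":0,"wy":0,"wz":0,"grip":0},{"x":0.0065,"y":-0.0215,"z":0.023,"wx":0,"wy":0,"wz":0,"grip":0},{"x":0.0065,"y":-0.0215,"z":0.023,"wx":0,"wy":0,"wz":0,"grip":0},{"x":0.0065,"y":-0.0215,"z":0.023,"wx":0,"wy":0,"wz":0,"grip":0},{"x":0.0065,"y":-0.0215,"z":0.023,"wx":0,"wy":0,"wz":0,"grip":0},{"x":0.0033,"y":-0.0108,"z":0.0115,"wx":0,"wy":0,"wz":0,"grip":0},{"x":0,"y":0,"z":0,"wx":0,"wy":0,"wz":0,"grip":0}])

```text
clock: 30.6
eef_pos: [572.7, 21.1, 203.9]
eef_rot: [3.123, -1.307, 0.685]
wrist_force: [-0.3, 0.0, -1.8]
finger_gap: 66.8
```

```bash

python3 -c "
from loc import *
s=log();Rc=R.from_euler('xyz',s['eef_rot']).as_matrix()
G=np.array([558,9,172.]);print(Rc.T@(G+19*Rc[:,2]-s['eef_pos']), s['finger_gap'])
p,d,K,W,ci=shot('side','s13')
p,d,K,W,ci=shot('top','t13');np.savez('t13.npz',p=p,d=d,K=K,W=W)
cv2.imwrite('pics/t13z.png',cv2.resize(p[130:280,240:480],None,fx=3.3,fy=3.3,interpolation=cv2.INTER_CUBIC)[:,:,::-1])
P=pts(d,K,W);Z=P[...,2]
m=np.zeros(Z.shape,bool);m[165:230,285:350]=1
# dish rim colour: bright / depth 76-84
m&=(Z>75)&(Z<85);q=P[m]
A=np.c_[q[:,:2],np.ones(len(q))];b=(q[:,:2]**2).sum(1);x=np.linalg.lstsq(A,b,rcond=None)[0];print('dish',len(q),x[:2]/2)
"
```

```text
30.6 [-0.458  0.276  2.114  1.715  1.075 -0.8  ] [572.7  21.1 203.9] [ 3.123 -1.307  0.685]
[-35.77898036   0.2398855    8.9658949 ] 66.79753848680882
dish 141 [567.32102726 -23.06385946]
```

View pics/s13.png

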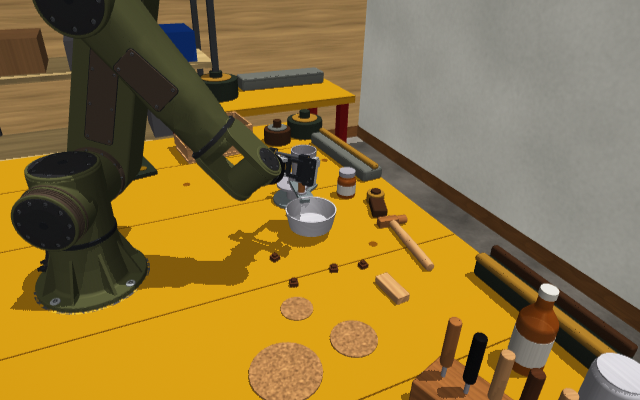

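View pics/t13z.png

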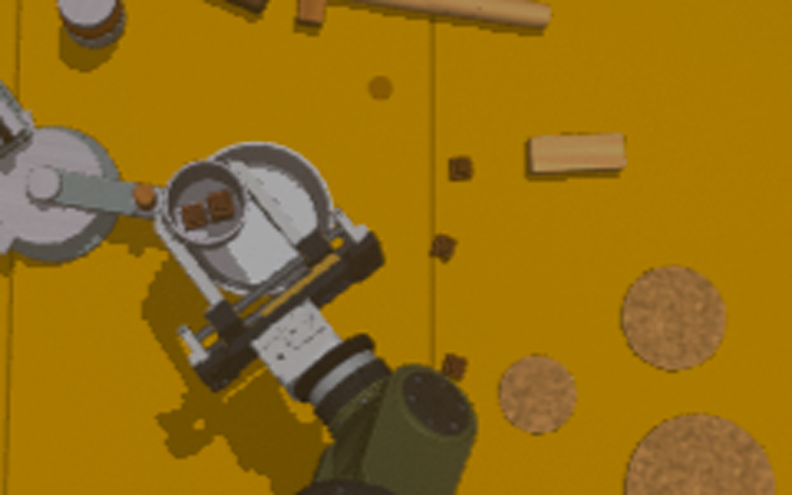

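Emit:
play_rows(commands=[{"x":-0.0128,"y":-0.0012,"z":0,"wx":0,"wy":0,"wz":0,"grip":0},{"x":-0.0128,"y":-0.0012,"z":0,"wx":0,"wy":0,"wz":0,"grip":0},{"x":-0.0128,"y":-0.0012,"z":0,"wx":0,"wy":0,"wz":0,"grip":0},{"x":0,"y":0,"z":0,"wx":0,"wy":0,"wz":9,"grip":0},{"x":0,"y":0,"z":0,"wx":0,"wy":0,"wz":9,"grip":0},{"x":0,"y":0,"z":0,"wx":0,"wy":0,"wz":9,"grip":0},{"x":0,"y":0,"z":0,"wx":0,"wy":0,"wz":9,"grip":0},{"x":0,"y":0,"z":0,"wx":0,"wy":0,"wz":9,"grip":0},{"x":0,"y":0,"z":0,"wx":0,"wy":0,"wz":9,"grip":0},{"x":0,"y":0,"z":0,"wx":0,"wy":0,"wz":9,"grip":0},{"x":0,"y":0,"z":0,"wx":0,"wy":0,"wz":9,"grip":0},{"x":0,"y":0,"z":0,"wx":0,"wy":0,"wz":4,"grip":0},{"x":0,"y":0,"z":0,"wx":0,"wy":0,"wz":4,"grip":0},{"x":0,"y":0,"z":0,"wx":0,"wy":0,"wz":4,"grip":0},{"x":0,"y":0,"z":0,"wx":0,"wy":0,"wz":4,"grip":0},{"x":0,"y":0,"z":0,"wx":0,"wy":0,"wz":4,"grip":0},{"x":0,"y":0,"z":0,"wx":0,"wy":0,"wz":4,"grip":0},{"x":0,"y":0,"z":0,"wx":0,"wy":0,"wz":4,"grip":0},{"x":0,"y":0,"z":0,"wx":0,"wy":0,"wz":4,"grip":0}])

```text
clock: 33.08
eef_pos: [563.2, 15.5, 167.5]
eef_rot: [-1.842, 0.232, -0.972]
wrist_force: [0.4, -0.0, -2.0]
finger_gap: 67.0
```

Emit:
play_rows(commands=[{"x":0,"y":0,"z":0,"wx":0,"wy":0,"wz":4,"grip":0},{"x":0,"y":0,"z":0,"wx":0,"wy":0,"wz":4,"grip":0},{"x":0,"y":0,"z":0,"wx":0,"wy":0,"wz":4,"grip":0},{"x":0,"y":0,"z":0,"wx":0,"wy":0,"wz":4,"grip":0},{"x":0,"y":0,"z":0,"wx":0,"wy":0,"wz":4,"grip":0},{"x":0,"y":0,"z":0,"wx":0,"wy":0,"wz":4,"grip":0},{"x":0,"y":0,"z":0,"wx":0,"wy":0,"wz":4,"grip":0},{"x":0,"y":0,"z":0,"wx":0,"wy":0,"wz":0,"grip":0},{"x":0,"y":0,"z":0,"wx":0,"wy":0,"wz":0,"grip":0},{"x":0,"y":0,"z":0,"wx":0,"wy":0,"wz":0,"grip":0}])

```text
clock: 34.33
eef_pos: [563.2, 16.3, 167.8]
eef_rot: [-1.916, 0.695, -1.134]
wrist_force: [-0.4, 0.2, -1.0]
finger_gap: 66.5
```

```bash

python3 -c "
from loc import *
s=log()
p,d,K,W,ci=shot('side','s14')
cv2.imwrite('pics/s14z.png',cv2.resize(p[110:290,200:420],None,fx=3.3,fy=3.3,interpolation=cv2.INTER_CUBIC)[:,:,::-1])
p,d,K,W,ci=shot('top','t14')
cv2.imwrite('pics/t14z.png',cv2.resize(p[130:280,240:480],None,fx=3.3,fy=3.3,interpolation=cv2.INTER_CUBIC)[:,:,::-1])
"
```

```text
34.325 [-0.48   0.351  2.142  1.753  1.105  1.388] [563.2  16.3 167.8] [-1.916  0.695 -1.134]
```

View pics/s14z.png

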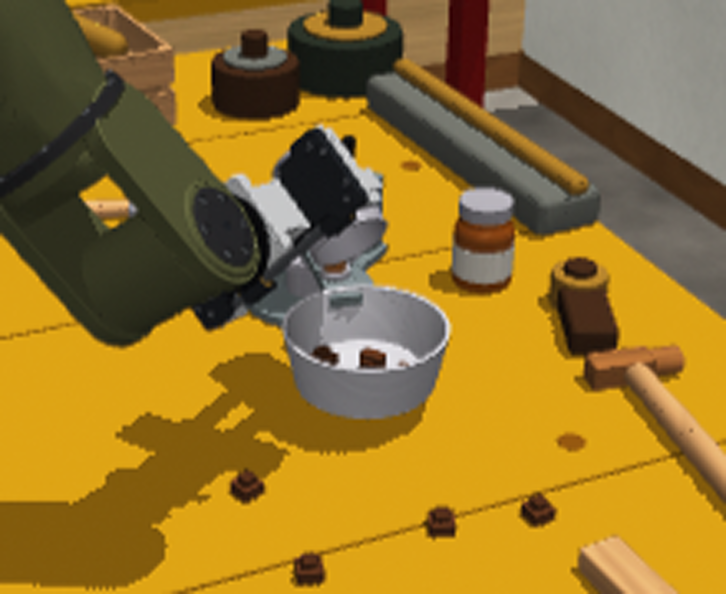

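View pics/t14z.png

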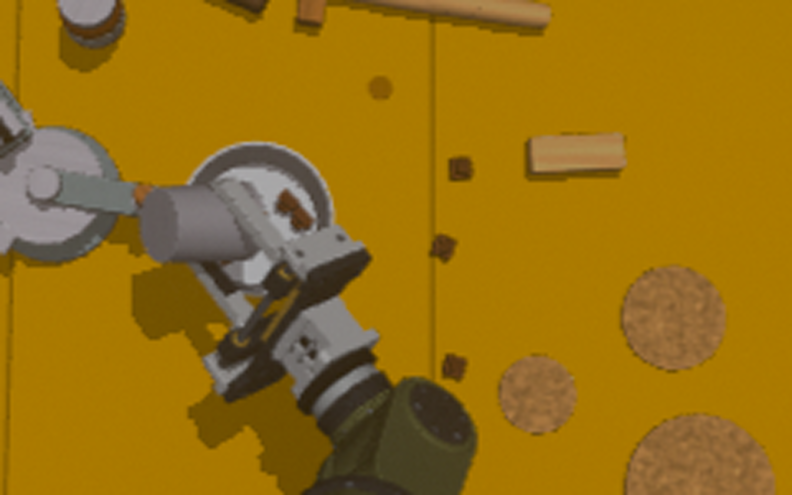

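Emit:
play_rows(commands=[{"x":0,"y":0,"z":0,"wx":0,"wy":0,"wz":6,"grip":0},{"x":0,"y":0,"z":0,"wx":0,"wy":0,"wz":6,"grip":0},{"x":0,"y":0,"z":0,"wx":0,"wy":0,"wz":6,"grip":0},{"x":0,"y":0,"z":0,"wx":0,"wy":0,"wz":6,"grip":0},{"x":0,"y":0,"z":0,"wx":0,"wy":0,"wz":-5,"grip":0},{"x":0,"y":0,"z":0,"wx":0,"wy":0,"wz":5,"grip":0},{"x":0,"y":0,"z":0,"wx":0,"wy":0,"wz":0,"grip":0},{"x":0,"y":0,"z":0,"wx":0,"wy":0,"wz":0,"grip":0},{"x":0,"y":0,"z":0,"wx":0,"wy":0,"wz":0,"grip":0}])

```text
clock: 35.55
eef_pos: [563.2, 16.6, 167.9]
eef_rot: [-2.148, 1.074, -1.427]
wrist_force: [0.3, -0.4, -1.8]
finger_gap: 67.0
```

Emit:
play_rows(commands=[{"x":0,"y":0,"z":0,"wx":0,"wy":0,"wz":-10.4,"grip":0},{"x":0,"y":0,"z":0,"wx":0,"wy":0,"wz":-10.4,"grip":0},{"x":0,"y":0,"z":0,"wx":0,"wy":0,"wz":-10.4,"grip":0},{"x":0,"y":0,"z":0,"wx":0,"wy":0,"wz":-10.4,"grip":0},{"x":0,"y":0,"z":0,"wx":0,"wy":0,"wz":-10.4,"grip":0},{"x":0,"y":0,"z":0,"wx":0,"wy":0,"wz":-10.4,"grip":0},{"x":0,"y":0,"z":0,"wx":0,"wy":0,"wz":-10.4,"grip":0},{"x":0,"y":0,"z":0,"wx":0,"wy":0,"wz":-10.4,"grip":0},{"x":0,"y":0,"z":0,"wx":0,"wy":0,"wz":-10.4,"grip":0},{"x":0,"y":0,"z":0,"wx":0,"wy":0,"wz":-10.4,"grip":0},{"x":0,"y":0,"z":0,"wx":0,"wy":0,"wz":-10.4,"grip":0},{"x":0,"y":0,"z":0,"wx":0,"wy":0,"wz":-10.4,"grip":0},{"x":0,"y":0,"z":0,"wx":0,"wy":0,"wz":-10.4,"grip":0},{"x":0,"y":0,"z":0,"wx":0,"wy":0,"wz":-10.4,"grip":0},{"x":0,"y":0,"z":0,"wx":0,"wy":0,"wz":-10.4,"grip":0},{"x":0.03,"y":0,"z":-0.01,"wx":0,"wy":0,"wz":0,"grip":0},{"x":0.03,"y":0,"z":-0.01,"wx":0,"wy":0,"wz":0,"grip":0},{"x":0,"y":0,"z":0,"wx":0,"wy":0,"wz":0,"grip":0}])

```text
clock: 37.8
eef_pos: [560.3, 14.4, 232.9]
eef_rot: [3.101, -1.309, 0.705]
wrist_force: [-0.9, -0.1, -1.2]
finger_gap: 66.6
```

```bash

python3 -c "
from loc import *
s=log();Rc=R.from_euler('xyz',s['eef_rot']).as_matrix();print(Rc)
p,d,K,W,ci=shot('side','s15')
m=(p[...,0]>p[...,2]*1.2)
# mat centre in side view: cork via hsv, ray to z=4
hsv=cv2.cvtColor(p,cv2.COLOR_RGB2HSV);m=((hsv[...,1]<185)&(hsv[...,1]>60)&(hsv[...,0]<22)&(hsv[...,2]>90)).astype(np.uint8)
m[:,:320]=0;m[:,392:]=0;m[:310]=0;m[365:]=0
v,u=np.nonzero(m);q=np.array([ray(a,b,4,K,W)[:2] for a,b in zip(u,v)],np.float32);print('side mat',len(q),cv2.minEnclosingCircle(q),q.mean(0))
p,d,K,W,ci=shot('top','t15')
hsv=cv2.cvtColor(p,cv2.COLOR_RGB2HSV);m=((hsv[...,1]<200)&(hsv[...,0]<22)&(hsv[...,2]>80)).astype(np.uint8)
n,l,st,cc=cv2.connectedComponentsWithStats(m)
for i in range(1,n):
  if abs(cc[i]-[443,226]).max()<12: 
    v,u=np.nonzero(l==i);q=np.array([ray(a,b,4,K,W)[:2] for a,b in zip(u,v)],np.float32);print('top mat',cc[i],st[i],cv2.minEnclosingCircle(q),q.mean(0))
cv2.imwrite('pics/t15z.png',cv2.resize(p[130:280,240:480],None,fx=3.3,fy=3.3,interpolation=cv2.INTER_CUBIC)[:,:,::-1])
"
```

```text
37.8 [-0.488  0.194  2.126  1.66   1.087 -0.726] [560.3  14.4 232.9] [ 3.101 -1.309  0.705]
[[ 0.19701279  0.61725634  0.76169585]
 [ 0.16753051 -0.78669142  0.59418022]
 [ 0.9659811   0.01054619 -0.25839754]]
side mat 1389 ((456.8423767089844, -437.0146179199219), 74.01765441894531) [ 479.05975 -431.71057]
top mat [443.6521181  225.90372272] [428 211  32  31 779] ((484.2232666015625, -429.32080078125), 49.608978271484375) [ 484.2518 -428.958 ]
```

View pics/t15z.png

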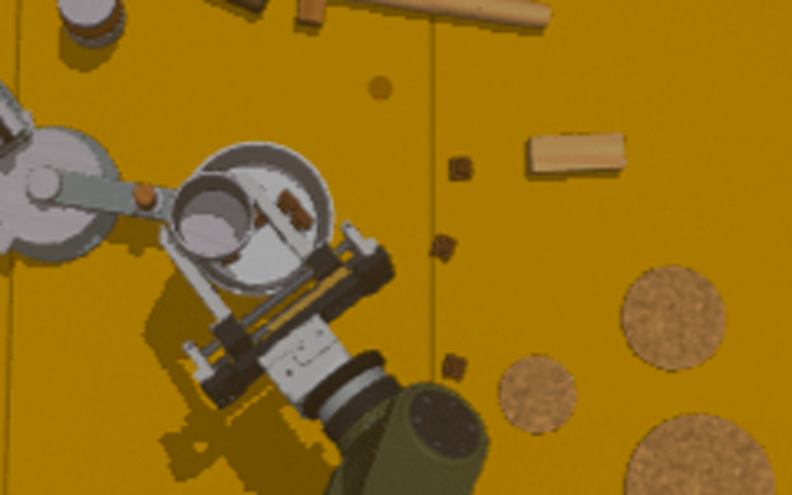

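```bash

python3 -c "
from loc import *
s=manip.read_state();q0=s['joints'];pos=s['eef_pos'];Rc=R.from_euler('xyz',s['eef_rot']).as_matrix()
up=Rc[2]; Rt=Rc@R.from_rotvec(np.radians(-18)*up).as_matrix()
G=np.array([483,-429.3,58.5]);T=G+19*Rt[:,2]; print(T)
q=plan(pos,Rc,np.r_[T[:2],190],Rt,q0,4)
print('down',Rt.T@[0,0,-1], T[2])
"
```

```text
[ 500.2371121  -423.02094306   53.55475881]
rotvec deg [-17.4  -0.1   4.7] norm 18.0
  r [-0.46  0.16  2.17  1.74  1.01 -0.75] 0.0
  r [-0.43  0.13  2.21  1.84  0.94 -0.78] 0.0
  r [-0.39  0.1   2.25  1.94  0.86 -0.82] 0.0
  r [-0.35  0.07  2.28  2.07  0.78 -0.87] 0.0
shift tool mm [ -95.3  390.2 -188.2] 444.0
  t [-0.66  0.16  2.21  1.8   0.99 -0.8 ] 0.0
  t [-0.89  0.29  2.07  1.61  1.15 -0.76] 0.0
  t [-1.06  0.44  1.87  1.48  1.27 -0.72] 0.0
  t [-1.17  0.61  1.62  1.39  1.37 -0.65] 0.0
down [-0.965511   -0.00670761  0.26027585] 53.55475880920276
```

Emit:
play_rows(commands=[{"x":0,"y":0,"z":0,"wx":-5.8,"wy":0,"wz":1.57,"grip":0},{"x":0,"y":0,"z":0,"wx":-5.8,"wy":0,"wz":1.57,"grip":0},{"x":0,"y":0,"z":0,"wx":-5.8,"wy":0,"wz":1.57,"grip":0},{"x":-0.0068,"y":0.0279,"z":-0.01344,"wx":0,"wy":0,"wz":0,"grip":0},{"x":-0.0068,"y":0.0279,"z":-0.01344,"wx":0,"wy":0,"wz":0,"grip":0},{"x":-0.0068,"y":0.0279,"z":-0.01344,"wx":0,"wy":0,"wz":0,"grip":0},{"x":-0.0068,"y":0.0279,"z":-0.01344,"wx":0,"wy":0,"wz":0,"grip":0},{"x":-0.0068,"y":0.0279,"z":-0.01344,"wx":0,"wy":0,"wz":0,"grip":0},{"x":-0.0068,"y":0.0279,"z":-0.01344,"wx":0,"wy":0,"wz":0,"grip":0},{"x":-0.0068,"y":0.0279,"z":-0.01344,"wx":0,"wy":0,"wz":0,"grip":0},{"x":-0.0068,"y":0.0279,"z":-0.01344,"wx":0,"wy":0,"wz":0,"grip":0},{"x":-0.0068,"y":0.0279,"z":-0.01344,"wx":0,"wy":0,"wz":0,"grip":0},{"x":-0.0068,"y":0.0279,"z":-0.01344,"wx":0,"wy":0,"wz":0,"grip":0},{"x":-0.0068,"y":0.0279,"z":-0.01344,"wx":0,"wy":0,"wz":0,"grip":0},{"x":-0.0068,"y":0.0279,"z":-0.01344,"wx":0,"wy":0,"wz":0,"grip":0},{"x":-0.0068,"y":0.0279,"z":-0.01344,"wx":0,"wy":0,"wz":0,"grip":0},{"x":-0.0068,"y":0.0279,"z":-0.01344,"wx":0,"wy":0,"wz":0,"grip":0},{"x":0,"y":0,"z":0,"wx":0,"wy":0,"wz":0,"grip":0},{"x":0,"y":0,"z":0,"wx":0,"wy":0,"wz":0,"grip":0}])

```text
clock: 40.28
eef_pos: [500.4, -422.6, 188.4]
eef_rot: [3.128, -1.31, 0.364]
wrist_force: [0.1, 0.9, -0.6]
finger_gap: 67.0
```

```bash

python3 -c "
from loc import *
s=log();Rc=R.from_euler('xyz',s['eef_rot']).as_matrix()
G=np.array([483,-429.3,58.5]);print(Rc.T@(G+19*Rc[:,2]-s['eef_pos']),Rc[2])
shot('side','s16')
p,d,K,W,ci=shot('top','t16')
cv2.imwrite('pics/t16z.png',cv2.resize(p[130:280,240:480],None,fx=3.3,fy=3.3,interpolation=cv2.INTER_CUBIC)[:,:,::-1])
"
```

```text
40.275 [-1.173  0.616  1.623  1.392  1.374 -0.648] [ 500.4 -422.6  188.4] [ 3.128 -1.31   0.364]
[-1.30316522e+02 -1.25492704e-01  3.45276820e+01] [ 0.9661138   0.00347454 -0.2580931 ]
```

View pics/s16.png

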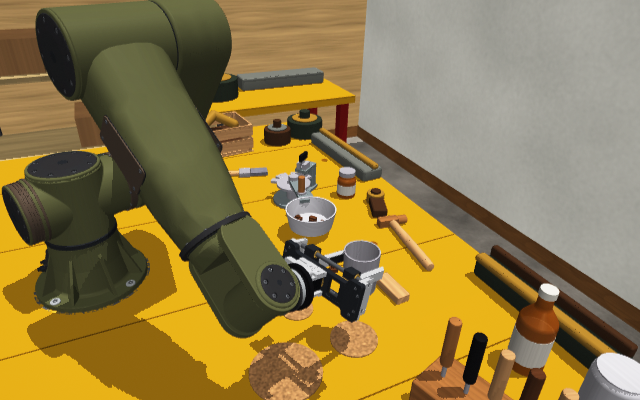

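View pics/t16z.png

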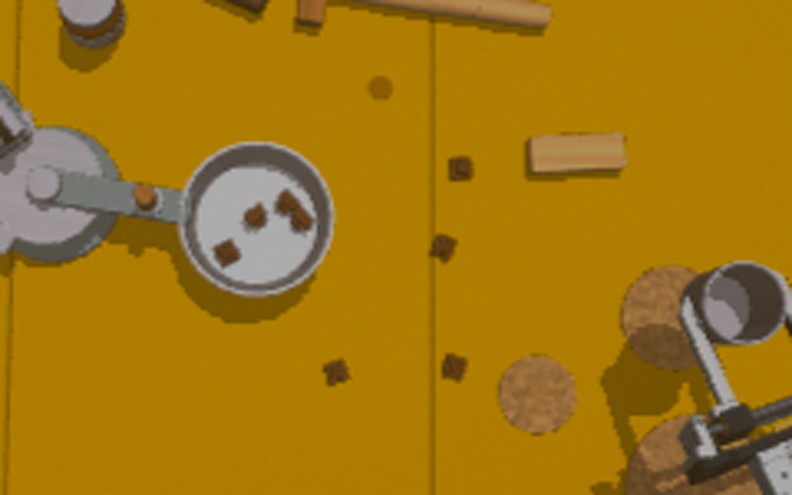

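Emit:
play_rows(commands=[{"x":-0.03,"y":0,"z":0.008,"wx":0,"wy":0,"wz":0,"grip":0},{"x":-0.03,"y":0,"z":0.008,"wx":0,"wy":0,"wz":0,"grip":0},{"x":-0.03,"y":0,"z":0.008,"wx":0,"wy":0,"wz":0,"grip":0},{"x":-0.02,"y":0,"z":0.0053,"wx":0,"wy":0,"wz":0,"grip":0},{"x":-0.012,"y":0,"z":0.0032,"wx":0,"wy":0,"wz":0,"grip":0},{"x":-0.005,"y":0,"z":0.0013,"wx":0,"wy":0,"wz":0,"grip":0},{"x":-0.002,"y":0,"z":0.0005,"wx":0,"wy":0,"wz":0,"grip":0},{"x":0,"y":0,"z":0,"wx":0,"wy":0,"wz":0,"grip":0},{"x":0,"y":0,"z":0,"wx":0,"wy":0,"wz":0,"grip":0}])

```text
clock: 41.5
eef_pos: [500.6, -424.3, 56.9]
eef_rot: [3.116, -1.31, 0.375]
wrist_force: [-0.0, 1.0, -1.0]
finger_gap: 66.5
```

Emit:
play_rows(commands=[{"x":-0.0015,"y":0,"z":0.0004,"wx":0,"wy":0,"wz":0,"grip":0},{"x":-0.0015,"y":0,"z":0.0004,"wx":0,"wy":0,"wz":0,"grip":0},{"x":0,"y":0,"z":0,"wx":0,"wy":0,"wz":0,"grip":0},{"x":0,"y":0,"z":0,"wx":0,"wy":0,"wz":0,"grip":0}])

```text
clock: 42.0
eef_pos: [500.5, -424.2, 53.2]
eef_rot: [3.12, -1.31, 0.372]
wrist_force: [-0.2, -0.4, -1.6]
finger_gap: 67.1
```

```bash

python3 -c "
from loc import *
s=log()
p,d,K,W,ci=shot('side','s17')
cv2.imwrite('pics/s17z.png',cv2.resize(p[250:380,230:430],None,fx=3.8,fy=3.8,interpolation=cv2.INTER_CUBIC)[:,:,::-1])
"
```

```text
42.0 [-1.174  0.864  1.598  1.44   1.339 -0.875] [ 500.5 -424.2   53.2] [ 3.12  -1.31   0.372]
```

View pics/s17z.png

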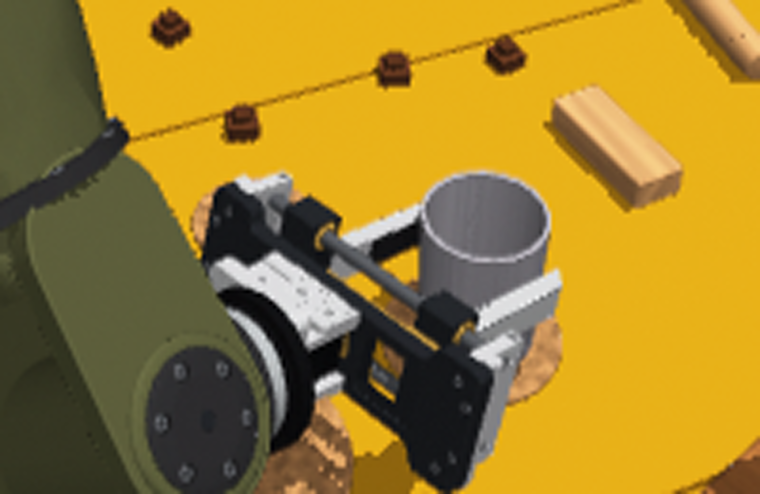

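Emit:
play_rows(commands=[{"x":-0.001,"y":0,"z":0.0003,"wx":0,"wy":0,"wz":0,"grip":0},{"x":0,"y":0,"z":0,"wx":0,"wy":0,"wz":0,"grip":0},{"x":0,"y":0,"z":0,"wx":0,"wy":0,"wz":0,"grip":0}])

```text
clock: 42.42
eef_pos: [500.6, -424.2, 52.5]
eef_rot: [3.118, -1.31, 0.373]
wrist_force: [-1.9, 0.3, 2.9]
finger_gap: 66.9
```

Contact with the mat (+2.9 N). Release, back out, then look.

Emit:
play_rows(commands=[{"x":0,"y":0,"z":0,"wx":0,"wy":0,"wz":0,"grip":1},{"x":0,"y":0,"z":0,"wx":0,"wy":0,"wz":0,"grip":1},{"x":0,"y":0,"z":0,"wx":0,"wy":0,"wz":0,"grip":1},{"x":0,"y":0,"z":0,"wx":0,"wy":0,"wz":0,"grip":1},{"x":0,"y":0,"z":-0.02,"wx":0,"wy":0,"wz":0,"grip":1},{"x":0,"y":0,"z":-0.03,"wx":0,"wy":0,"wz":0,"grip":1},{"x":0,"y":0,"z":-0.03,"wx":0,"wy":0,"wz":0,"grip":1},{"x":0,"y":0,"z":-0.04,"wx":0,"wy":0,"wz":0,"grip":1},{"x":0.02,"y":0,"z":-0.03,"wx":0,"wy":0,"wz":0,"grip":1},{"x":0.04,"y":0,"z":0,"wx":0,"wy":0,"wz":0,"grip":1},{"x":0.04,"y":0,"z":0,"wx":0,"wy":0,"wz":0,"grip":1},{"x":0.05,"y":0,"z":0,"wx":0,"wy":0,"wz":0,"grip":1},{"x":0.05,"y":0,"z":0,"wx":0,"wy":0,"wz":0,"grip":1},{"x":0.05,"y":0,"z":0,"wx":0,"wy":0,"wz":0,"grip":1},{"x":0,"y":0,"z":0,"wx":0,"wy":0,"wz":0,"grip":1},{"x":0,"y":0,"z":0,"wx":0,"wy":0,"wz":0,"grip":1}])

```text
clock: 44.42
eef_pos: [423.6, -450.4, 331.7]
eef_rot: [3.123, -1.309, 0.368]
wrist_force: [0.1, 0.6, -0.7]
finger_gap: 94.2
```

```bash
cat >> loc.py <<'E'
def studs(P,p,box,zlo=6,zhi=24,K=None,W=None):
    m=((p.max(2)<95)).astype(np.uint8);b=np.zeros_like(m);b[box[2]:box[3],box[0]:box[1]]=1;m&=b
    n,l,s,cc=cv2.connectedComponentsWithStats(m);o=[]
    for i in range(1,n):
        if s[i,4]>8: o.append((cc[i].round(1),s[i,4],np.round(ray(*cc[i],14,K,W),1)))
    return o
E
python3 -c "
from loc import *
s=log()
p,d,K,W,ci=shot('top','t18');P=pts(d,K,W);Z=P[...,2]
cv2.imwrite('pics/t18z.png',cv2.resize(p[130:280,240:480],None,fx=3.3,fy=3.3,interpolation=cv2.INTER_CUBIC)[:,:,::-1])
m=(np.hypot(P[...,0]-483,P[...,1]+430)<45)&(Z>82)&(Z<95);print('cup',cv2.minEnclosingCircle(P[m][:,:2].astype(np.float32)),np.median(Z[m]))
for o in studs(P,p,(330,400,165,260),K=K,W=W):print(o)
# plan back to tool down
pos=s['eef_pos'];Rc=R.from_euler('xyz',s['eef_rot']).as_matrix()
for yaw in (0,.4,.8):
  print(yaw);plan(pos,Rc,np.array([428,-108,250.]),R.from_euler('xyz',[np.pi,0,yaw]).as_matrix(),s['joints'],4)
"
```

```text
44.425 [-1.317  0.41   1.552  1.293  1.556 -0.407] [ 423.6 -450.4  331.7] [ 3.123 -1.309  0.368]
cup ((486.2210388183594, -429.8807067871094), 35.21245193481445) 89.18381259170701
(array([334.6, 193.8]), np.int32(111), array([579.8, -86.6,  14. ]))
(array([378.8, 180.7]), np.int32(30), array([ 622.8, -224.8,   14. ]))
(array([331.2, 198. ]), np.int32(11), array([566.3, -76.1,  14. ]))
(array([373.5, 204.8]), np.int32(29), array([ 546.6, -208.2,   14. ]))
(array([376.9, 240.8]), np.int32(29), array([ 435.1, -218.9,   14. ]))
(array([341.1, 242.6]), np.int32(27), array([ 428.2, -108. ,   14. ]))
0
rotvec deg [-12.9 -74.2  17.3] norm 77.3
  r [-1.25  0.31  1.5   1.    1.42 -0.14] 0.0
  r [-1.14  0.27  1.39  0.66  1.39  0.18] 0.0
  r [-1.01  0.31  1.25  0.31  1.47  0.47] 0.0
  r [-0.88  0.41  1.09  0.    1.64  0.7 ] 0.0
shift tool mm [   4.4 -342.4   81.7] 352.0
  t [-0.78  0.27  1.32 -0.    1.55  0.8 ] 0.0
  t [-0.65  0.15  1.5  -0.    1.49  0.92] 0.0
  t [-0.5   0.07  1.64 -0.    1.43  1.07] 0.0
  t [-0.33  0.02  1.74 -0.    1.38  1.24] 0.0
0.4
rotvec deg [  2.1 -75.   -2.3] norm 75.0

[... 166 characters left out ...]
  1.64  0.3 ] 0.0
shift tool mm [ 137.3 -313.7   81.7] 352.0
  t [-0.78  0.27  1.32 -0.    1.55  0.4 ] 0.0
  t [-0.65  0.15  1.5  -0.    1.49  0.52] 0.0
  t [-0.5   0.07  1.64 -0.    1.43  0.67] 0.0
  t [-0.33  0.02  1.74 -0.    1.38  0.84] 0.0
0.8
rotvec deg [ 17.1 -73.6 -21.8] norm 78.6
  r [-1.25  0.37  1.41  0.98  1.53 -0.3 ] 0.0
  r [-1.15  0.36  1.28  0.66  1.55 -0.21] 0.0
  r [-1.02  0.37  1.17  0.33  1.59 -0.14] 0.0
  r [-0.88  0.41  1.09 -0.    1.64 -0.1 ] 0.0
shift tool mm [ 248.7 -235.4   81.7] 352.0
  t [-0.78  0.27  1.32 -0.    1.55 -0.  ] 0.0
  t [-0.65  0.15  1.5  -0.    1.49  0.12] 0.0
  t [-0.5   0.07  1.64 -0.    1.43  0.27] 0.0
  t [-0.33  0.02  1.74 -0.    1.38  0.44] 0.0
```

View pics/t18z.png

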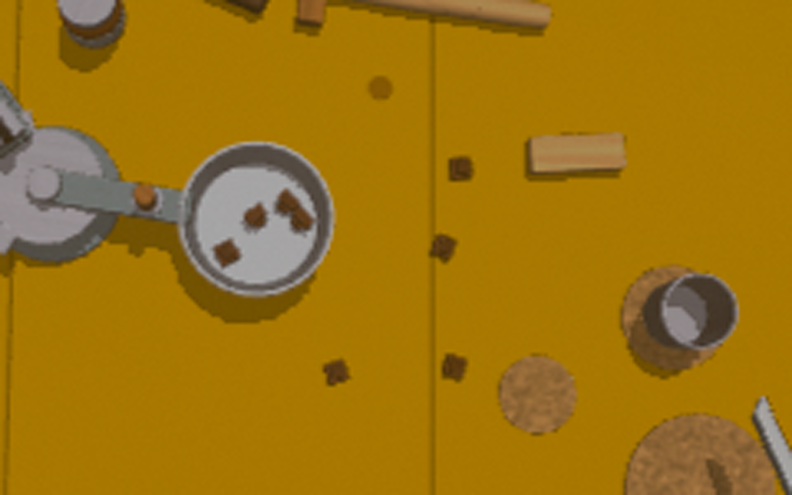

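Emit:
play_rows(commands=[{"x":0,"y":0,"z":0,"wx":-1.61,"wy":-9.28,"wz":2.16,"grip":1},{"x":0,"y":0,"z":0,"wx":-1.61,"wy":-9.28,"wz":2.16,"grip":1},{"x":0,"y":0,"z":0,"wx":-1.61,"wy":-9.28,"wz":2.16,"grip":1},{"x":0,"y":0,"z":0,"wx":-1.61,"wy":-9.28,"wz":2.16,"grip":1},{"x":0,"y":0,"z":0,"wx":-1.61,"wy":-9.28,"wz":2.16,"grip":1},{"x":0,"y":0,"z":0,"wx":-1.61,"wy":-9.28,"wz":2.16,"grip":1},{"x":0,"y":0,"z":0,"wx":-1.61,"wy":-9.28,"wz":2.16,"grip":1},{"x":0,"y":0,"z":0,"wx":-1.61,"wy":-9.28,"wz":2.16,"grip":1},{"x":0.0033,"y":-0.0338,"z":0.004,"wx":0,"wy":0,"wz":0,"grip":1},{"x":0.0033,"y":-0.0338,"z":0.004,"wx":0,"wy":0,"wz":0,"grip":1},{"x":0.0033,"y":-0.0338,"z":0.004,"wx":0,"wy":0,"wz":0,"grip":1},{"x":0.0033,"y":-0.0338,"z":0.004,"wx":0,"wy":0,"wz":0,"grip":1},{"x":0.0033,"y":-0.0338,"z":0.004,"wx":0,"wy":0,"wz":0,"grip":1},{"x":0.0033,"y":-0.0338,"z":0.004,"wx":0,"wy":0,"wz":0,"grip":1},{"x":0.0033,"y":-0.0338,"z":0.004,"wx":0,"wy":0,"wz":0,"grip":1},{"x":0.0033,"y":-0.0338,"z":0.004,"wx":0,"wy":0,"wz":0,"grip":1},{"x":0,"y":0,"z":0,"wx":0,"wy":0,"wz":0,"grip":1},{"x":0,"y":0,"z":0,"wx":0,"wy":0,"wz":0,"grip":1}])

```text
clock: 46.72
eef_pos: [450.6, -180.6, 299.7]
eef_rot: [3.142, 0.001, 0.0]
wrist_force: [0.6, 0.4, 0.0]
finger_gap: 94.2
```

```bash
cat >> loc.py <<'E'
def strays(fn=None):
    st=manip.read_state()
    p,d,K,W,ci=shot('wrist',fn);P=pts(d,K,W);Z=P[...,2]
    m=((p.max(2)<110)&(Z>5)&(Z<26)&(P[...,1]<-60)&(P[...,1]>-300)&(P[...,0]>330)).astype(np.uint8)
    m[np.hypot(P[...,0]-565.7,P[...,1]+31.5)<75]=0
    n,l,s,cc=cv2.connectedComponentsWithStats(m)
    for i in range(1,n):
        if s[i,4]>60:
            q=P[l==i];r=cv2.minAreaRect(q[:,:2].astype(np.float32))
            t=q[q[:,2]>15.5]
            print(cc[i].round(0),s[i,4],'rect',np.round(r[0],1),np.round(r[1],1),round(r[2],1),'top',np.round(t.mean(0),1) if len(t) else None, [np.round(v,1) for v in cv2.minAreaRect(t[:,:2].astype(np.float32))] if len(t)>5 else None,'zmax',round(np.percentile(q[:,2],95),1))
    return p
E
python3 -c "
from loc import *
log()
p=strays('w19')
"
```

```text
46.725 [-0.457  0.096  1.547 -0.     1.499  1.114] [ 450.6 -180.6  299.7] [3.142e+00 1.000e-03 0.000e+00]
[416.  19.] 136 rect [ 630.8 -290.9] [32.8  7.3] 16.9 top [ 629.3 -291.3   18.3] [array([ 630.6, -290.9]), array([32. ,  7.2]), np.float64(17.1)] zmax 20.2
[361.  28.] 295 rect [ 620.8 -225.7] [19.3 19.1] 6.5 top [ 621.2 -226.    18.2] [array([ 621.3, -226.1]), array([12.2, 11.6]), np.float64(8.6)] zmax 19.3
[346.  93.] 243 rect [ 545.8 -209.2] [18.9 19.2] 68.0 top [ 545.9 -209.7   18.3] [array([ 545.9, -209.8]), array([12.1, 11.8]), np.float64(69.9)] zmax 19.3
[352. 181.] 219 rect [ 433.3 -219.2] [18.8 19.8] 75.5 top [ 433.1 -219.6   18.3] [array([ 432.9, -219.7]), array([11.6, 12. ]), np.float64(75.6)] zmax 19.4
[270. 186.] 206 rect [ 427.3 -109.4] [19.5 18.2] 20.5 top [ 426.7 -108.5   18.3] [array([ 426.5, -108.5]), array([12. , 11.7]), np.float64(19.5)] zmax 19.4
```

View pics/w19.png

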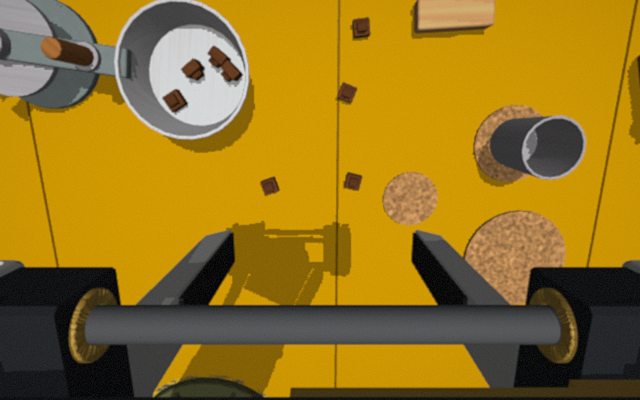

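Emit:
play_rows(commands=[{"x":0,"y":0,"z":0,"wx":0,"wy":0,"wz":-10,"grip":0.5},{"x":0,"y":0,"z":0,"wx":0,"wy":0,"wz":-10,"grip":0.5},{"x":0.0004,"y":-0.0151,"z":0.04,"wx":0,"wy":0,"wz":0,"grip":0.5},{"x":0.0004,"y":-0.0151,"z":0.04,"wx":0,"wy":0,"wz":0,"grip":0.5},{"x":0.0004,"y":-0.0151,"z":0.04,"wx":0,"wy":0,"wz":0,"grip":0.5},{"x":0.0004,"y":-0.0152,"z":0.04,"wx":0,"wy":0,"wz":0,"grip":0.5},{"x":0.0004,"y":-0.0152,"z":0.04,"wx":0,"wy":0,"wz":0,"grip":0.5},{"x":0,"y":0,"z":0.04,"wx":0,"wy":0,"wz":0,"grip":0.5},{"x":0,"y":0,"z":0.03,"wx":0,"wy":0,"wz":0,"grip":0.5},{"x":0,"y":0,"z":0.015,"wx":0,"wy":0,"wz":0,"grip":0.5},{"x":0,"y":0,"z":0.01,"wx":0,"wy":0,"wz":0,"grip":0.5},{"x":0,"y":0,"z":0,"wx":0,"wy":0,"wz":0,"grip":0.5},{"x":0,"y":0,"z":0,"wx":0,"wy":0,"wz":0,"grip":0.5}], squeeze=20)

```text
clock: 48.4
eef_pos: [427.5, -108.5, 6.1]
eef_rot: [3.14, -0.002, 0.35]
wrist_force: [0.1, 0.1, 0.4]
finger_gap: 46.9
```

```bash

python3 -c "
from loc import *
log()
shot('wrist','w20')
"
```

```text
48.4 [-0.331  0.356  1.99  -0.     0.794  0.89 ] [ 427.5 -108.5    6.1] [ 3.14e+00 -2.00e-03  3.50e-01]
```

View pics/w20.png

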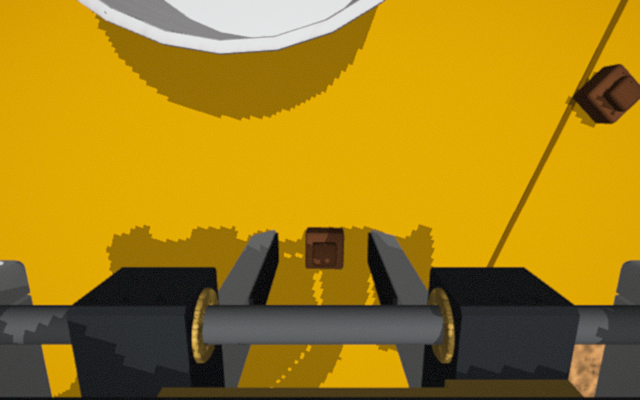

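Emit:
play_rows(commands=[{"x":0,"y":0,"z":0.002,"wx":0,"wy":0,"wz":0,"grip":0},{"x":0,"y":0,"z":0,"wx":0,"wy":0,"wz":0,"grip":0},{"x":0,"y":0,"z":0,"wx":0,"wy":0,"wz":0,"grip":0},{"x":0,"y":0,"z":0,"wx":0,"wy":0,"wz":0,"grip":0},{"x":0,"y":0,"z":-0.03,"wx":0,"wy":0,"wz":0,"grip":0},{"x":0,"y":0,"z":-0.05,"wx":0,"wy":0,"wz":0,"grip":0},{"x":0,"y":0,"z":-0.05,"wx":0,"wy":0,"wz":0,"grip":0},{"x":0,"y":0,"z":0,"wx":0,"wy":0,"wz":0,"grip":0}], squeeze=20)

```text
clock: 49.45
eef_pos: [428.4, -108.6, 136.5]
eef_rot: [3.137, -0.005, 0.35]
wrist_force: [-0.3, -0.4, -0.3]
finger_gap: 19.5
```

Emit:
play_rows(commands=[{"x":0.031,"y":-0.0061,"z":0,"wx":0,"wy":0,"wz":0,"grip":0},{"x":0.031,"y":-0.0061,"z":0,"wx":0,"wy":0,"wz":0,"grip":0},{"x":0.031,"y":-0.0061,"z":0,"wx":0,"wy":0,"wz":0,"grip":0},{"x":0.031,"y":-0.0061,"z":0,"wx":0,"wy":0,"wz":0,"grip":0},{"x":0.031,"y":-0.0061,"z":0,"wx":0,"wy":0,"wz":0,"grip":0},{"x":0.031,"y":-0.0061,"z":0,"wx":0,"wy":0,"wz":0,"grip":0},{"x":0,"y":0,"z":0.035,"wx":0,"wy":0,"wz":0,"grip":0},{"x":0,"y":0,"z":0.035,"wx":0,"wy":0,"wz":0,"grip":0},{"x":0,"y":0,"z":0,"wx":0,"wy":0,"wz":0,"grip":0},{"x":0,"y":0,"z":0,"wx":0,"wy":0,"wz":0,"grip":0.4},{"x":0,"y":0,"z":0,"wx":0,"wy":0,"wz":0,"grip":0.4},{"x":0,"y":0,"z":0,"wx":0,"wy":0,"wz":0,"grip":0.4},{"x":0,"y":0,"z":-0.04,"wx":0,"wy":0,"wz":0,"grip":0.4},{"x":0,"y":0,"z":-0.05,"wx":0,"wy":0,"wz":0,"grip":0.5},{"x":0,"y":0,"z":-0.05,"wx":0,"wy":0,"wz":0,"grip":0.5},{"x":0,"y":0,"z":0,"wx":0,"wy":0,"wz":0,"grip":0.5}])

```text
clock: 51.45
eef_pos: [590.5, -10.1, 208.0]
eef_rot: [3.138, -0.008, 0.35]
wrist_force: [-0.1, 0.7, -0.6]
finger_gap: 47.0
```

```bash

python3 -c "
from loc import *
log()
strays('w21')
"
```

```text
51.45 [-0.079  0.384  1.403 -0.     1.346  1.142] [590.5 -10.1 208. ] [ 3.138 -0.008  0.35 ]
[449.  33.] 376 rect [775.3 -72.6] [48.6 20.2] 21.8 top [768.1 -74.5  21.1] [array([773.4, -72.8]), array([45.6, 19.5]), np.float64(24.0)] zmax 24.6
[557.  74.] 788 rect [ 770.7 -196.3] [196.9   3. ] 82.0 top [ 771.5 -189.2   17.5] [array([ 770.8, -195.8]), array([195.8,   3. ]), np.float64(82.1)] zmax 19.1
[516. 221.] 333 rect [ 621.4 -224.9] [19.3 20.1] 6.7 top [ 621.2 -224.9   18. ] [array([ 621. , -224.9]), array([11.7, 11.7]), np.float64(5.1)] zmax 18.9
[576. 232.] 311 rect [ 633.1 -290.3] [33.5  3.5] 1.4 top [ 632.7 -290.3   17.9] [array([ 633. , -290.3]), array([33.4,  3. ]), np.float64(3.0)] zmax 19.5
```

View pics/w21.png

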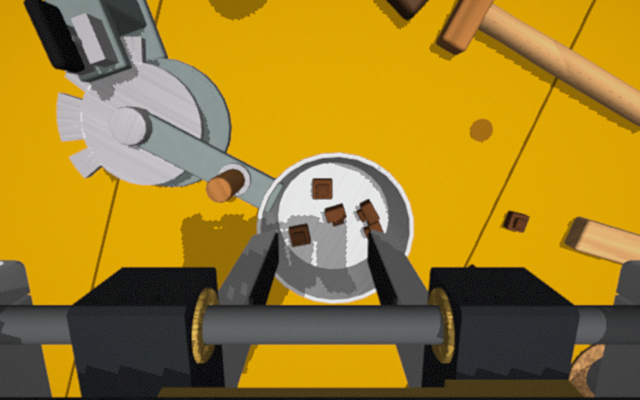

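Emit:
play_rows(commands=[{"x":0,"y":0,"z":0,"wx":0,"wy":0,"wz":6.8,"grip":0.4},{"x":0,"y":0,"z":0,"wx":0,"wy":0,"wz":6.8,"grip":0.4},{"x":0.001,"y":0.0362,"z":0.005,"wx":0,"wy":0,"wz":0,"grip":0.4},{"x":0.001,"y":0.0362,"z":0.005,"wx":0,"wy":0,"wz":0,"grip":0.4},{"x":0.001,"y":0.0362,"z":0.005,"wx":0,"wy":0,"wz":0,"grip":0.4},{"x":0.001,"y":0.0362,"z":0.025,"wx":0,"wy":0,"wz":0,"grip":0.4},{"x":0.001,"y":0.0363,"z":0.025,"wx":0,"wy":0,"wz":0,"grip":0.4},{"x":0.001,"y":0.0363,"z":0.025,"wx":0,"wy":0,"wz":0,"grip":0.4},{"x":0,"y":0,"z":0.04,"wx":0,"wy":0,"wz":0,"grip":0.4},{"x":0,"y":0,"z":0.035,"wx":0,"wy":0,"wz":0,"grip":0.4},{"x":0,"y":0,"z":0.02,"wx":0,"wy":0,"wz":0,"grip":0.4},{"x":0,"y":0,"z":0.012,"wx":0,"wy":0,"wz":0,"grip":0.4},{"x":0,"y":0,"z":0,"wx":0,"wy":0,"wz":0,"grip":0.4},{"x":0,"y":0,"z":0,"wx":0,"wy":0,"wz":0,"grip":0.4}])

```text
clock: 53.25
eef_pos: [620.1, -225.7, 7.7]
eef_rot: [3.14, -0.002, 0.112]
wrist_force: [-0.0, -0.5, 0.6]
finger_gap: 37.8
```

```bash

python3 -c "
from loc import *
log()
shot('wrist','w22')
"
```

```text
53.25 [-0.404  0.746  1.336 -0.     1.057  1.054] [ 620.1 -225.7    7.7] [ 3.14e+00 -2.00e-03  1.12e-01]
```

View pics/w22.png

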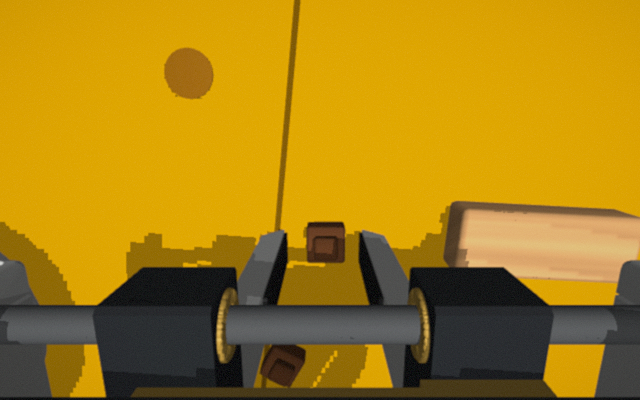

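Emit:
play_rows(commands=[{"x":0,"y":0,"z":0.004,"wx":0,"wy":0,"wz":0,"grip":0},{"x":0,"y":0,"z":0,"wx":0,"wy":0,"wz":0,"grip":0},{"x":0,"y":0,"z":0,"wx":0,"wy":0,"wz":0,"grip":0},{"x":0,"y":0,"z":0,"wx":0,"wy":0,"wz":0,"grip":0},{"x":0,"y":0,"z":-0.03,"wx":0,"wy":0,"wz":0,"grip":0},{"x":0,"y":0,"z":-0.05,"wx":0,"wy":0,"wz":0,"grip":0},{"x":0,"y":0,"z":-0.05,"wx":0,"wy":0,"wz":0,"grip":0},{"x":0,"y":0,"z":0,"wx":0,"wy":0,"wz":0,"grip":0}], squeeze=20)

```text
clock: 54.3
eef_pos: [621.0, -226.1, 137.2]
eef_rot: [3.137, -0.007, 0.112]
wrist_force: [-0.2, -0.4, -0.6]
finger_gap: 19.9
```

Emit:
play_rows(commands=[{"x":-0.0098,"y":-0.0319,"z":0,"wx":0,"wy":0,"wz":0,"grip":0},{"x":-0.0098,"y":-0.0319,"z":0,"wx":0,"wy":0,"wz":0,"grip":0},{"x":-0.0098,"y":-0.0319,"z":0,"wx":0,"wy":0,"wz":0,"grip":0},{"x":-0.0098,"y":-0.0319,"z":0,"wx":0,"wy":0,"wz":0,"grip":0},{"x":-0.0098,"y":-0.0319,"z":0,"wx":0,"wy":0,"wz":0,"grip":0},{"x":-0.0098,"y":-0.0319,"z":0,"wx":0,"wy":0,"wz":0,"grip":0},{"x":0,"y":0,"z":0,"wx":0,"wy":0,"wz":0,"grip":0}])

```text
clock: 55.18
eef_pos: [538.8, -40.3, 131.8]
eef_rot: [3.141, 0.0, 0.114]
wrist_force: [0.8, -0.5, 0.6]
finger_gap: 19.6
```

Emit:
play_rows(commands=[{"x":0,"y":0,"z":0.035,"wx":0,"wy":0,"wz":0,"grip":0},{"x":0,"y":0,"z":0.03,"wx":0,"wy":0,"wz":0,"grip":0},{"x":0,"y":0,"z":0,"wx":0,"wy":0,"wz":0,"grip":0},{"x":0,"y":0,"z":0,"wx":0,"wy":0,"wz":0,"grip":0.4},{"x":0,"y":0,"z":0,"wx":0,"wy":0,"wz":0,"grip":0.4},{"x":0,"y":0,"z":0,"wx":0,"wy":0,"wz":0,"grip":0.4},{"x":0,"y":0,"z":-0.04,"wx":0,"wy":0,"wz":0,"grip":0.4},{"x":0,"y":0,"z":-0.05,"wx":0,"wy":0,"wz":0,"grip":0.5},{"x":0,"y":0,"z":-0.05,"wx":0,"wy":0,"wz":0,"grip":0.5},{"x":0,"y":0,"z":0,"wx":0,"wy":0,"wz":0,"grip":0.5}])

```text
clock: 56.42
eef_pos: [540.9, -41.9, 211.6]
eef_rot: [3.139, -0.008, 0.112]
wrist_force: [0.7, 0.8, -1.0]
finger_gap: 46.8
```

```bash

python3 -c "
from loc import *
log()
strays('w23')
p,d,K,W,ci=shot('top','t23');P=pts(d,K,W)
for o in studs(P,p,(350,400,165,260),K=K,W=W):print(o)
"
```

```text
56.425 [-0.145  0.274  1.54  -0.     1.319  1.314] [540.9 -41.9 211.6] [ 3.139 -0.008  0.112]
[572. 121.] 337 rect [ 632.8 -290.6] [33.3  2.8] 2.8 top [ 633.4 -290.3   17.9] [array([ 632.9, -290.6]), array([33. ,  2.8]), np.float64(3.0)] zmax 19.7
[476. 193.] 307 rect [ 546.1 -208.5] [18.8 19.1] 66.6 top [ 546.3 -208.7   18.1] [array([ 546.1, -209.3]), array([12.2, 11.7]), np.float64(70.3)] zmax 19.2
(array([353.5, 191.8]), np.int32(228), array([ 586.7, -145.7,   14. ]))
(array([373.4, 204.8]), np.int32(30), array([ 546.6, -208.1,   14. ]))
(array([376.8, 240.9]), np.int32(30), array([ 434.8, -218.6,   14. ]))
```

View pics/w23.png

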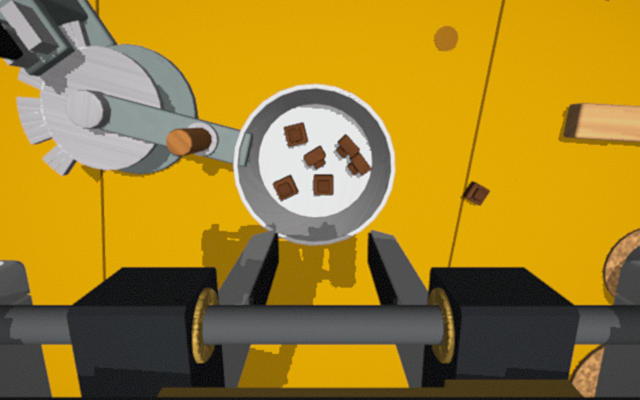

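Emit:
play_rows(commands=[{"x":0,"y":0,"z":0,"wx":0,"wy":0,"wz":9.1,"grip":0.5},{"x":0,"y":0,"z":0,"wx":0,"wy":0,"wz":9.1,"grip":0.5},{"x":0,"y":0,"z":0,"wx":0,"wy":0,"wz":9.2,"grip":0.5},{"x":0.0131,"y":0.0309,"z":0.01,"wx":0,"wy":0,"wz":0,"grip":0.5},{"x":0.0131,"y":0.0309,"z":0.01,"wx":0,"wy":0,"wz":0,"grip":0.5},{"x":0.0131,"y":0.0309,"z":0.01,"wx":0,"wy":0,"wz":0,"grip":0.5},{"x":0.0131,"y":0.0309,"z":0.01,"wx":0,"wy":0,"wz":0,"grip":0.5},{"x":0.0131,"y":0.0309,"z":0.01,"wx":0,"wy":0,"wz":0,"grip":0.5},{"x":0,"y":0,"z":0.045,"wx":0,"wy":0,"wz":0,"grip":0.5},{"x":0,"y":0,"z":0.04,"wx":0,"wy":0,"wz":0,"grip":0.5},{"x":0,"y":0,"z":0.035,"wx":0,"wy":0,"wz":0,"grip":0.5},{"x":0,"y":0,"z":0.02,"wx":0,"wy":0,"wz":0,"grip":0.5},{"x":0,"y":0,"z":0.011,"wx":0,"wy":0,"wz":0,"grip":0.5},{"x":0,"y":0,"z":0,"wx":0,"wy":0,"wz":0,"grip":0.5},{"x":0,"y":0,"z":0,"wx":0,"wy":0,"wz":0,"grip":0.5}])

```text
clock: 58.4
eef_pos: [546.1, -209.8, 7.5]
eef_rot: [3.141, -0.003, -0.366]
wrist_force: [0.2, -0.0, 0.3]
finger_gap: 46.8
```

```bash

python3 -c "
from loc import *
log()
shot('wrist','w24')
"
```

```text
58.4 [-0.429  0.606  1.581 -0.     0.953  1.507] [ 546.1 -209.8    7.5] [ 3.141e+00 -3.000e-03 -3.660e-01]
```

View pics/w24.png

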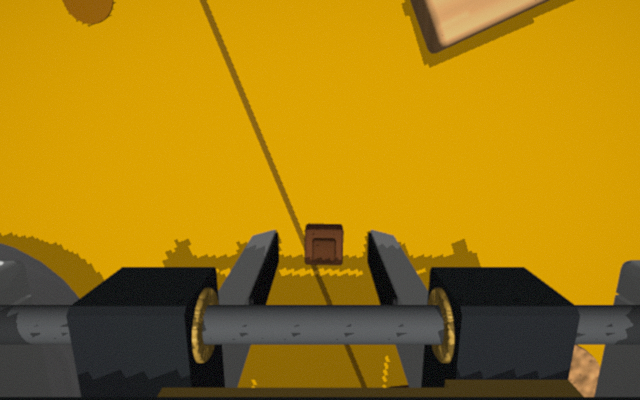

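Emit:
play_rows(commands=[{"x":0,"y":0,"z":0.0035,"wx":0,"wy":0,"wz":0,"grip":0},{"x":0,"y":0,"z":0,"wx":0,"wy":0,"wz":0,"grip":0},{"x":0,"y":0,"z":0,"wx":0,"wy":0,"wz":0,"grip":0},{"x":0,"y":0,"z":0,"wx":0,"wy":0,"wz":0,"grip":0},{"x":0,"y":0,"z":-0.03,"wx":0,"wy":0,"wz":0,"grip":0},{"x":0,"y":0,"z":-0.05,"wx":0,"wy":0,"wz":0,"grip":0},{"x":0,"y":0,"z":-0.05,"wx":0,"wy":0,"wz":0,"grip":0},{"x":0,"y":0,"z":0,"wx":0,"wy":0,"wz":0,"grip":0},{"x":-0.0031,"y":-0.0295,"z":0,"wx":0,"wy":0,"wz":0,"grip":0},{"x":-0.0031,"y":-0.0295,"z":0,"wx":0,"wy":0,"wz":0,"grip":0},{"x":-0.0031,"y":-0.0295,"z":0,"wx":0,"wy":0,"wz":0,"grip":0},{"x":-0.0031,"y":-0.0295,"z":0,"wx":0,"wy":0,"wz":0,"grip":0},{"x":-0.0031,"y":-0.0295,"z":0,"wx":0,"wy":0,"wz":0,"grip":0},{"x":-0.0031,"y":-0.0295,"z":0,"wx":0,"wy":0,"wz":0,"grip":0},{"x":0,"y":0,"z":0,"wx":0,"wy":0,"wz":0,"grip":0}])

```text
clock: 60.32
eef_pos: [591.2, -36.1, 131.6]
eef_rot: [3.141, 0.001, -0.364]
wrist_force: [-0.6, -0.1, 0.2]
finger_gap: 19.6
```

Emit:
play_rows(commands=[{"x":0,"y":0,"z":0.035,"wx":0,"wy":0,"wz":0,"grip":0},{"x":0,"y":0,"z":0.028,"wx":0,"wy":0,"wz":0,"grip":0},{"x":0,"y":0,"z":0,"wx":0,"wy":0,"wz":0,"grip":0},{"x":0,"y":0,"z":0,"wx":0,"wy":0,"wz":0,"grip":0.4},{"x":0,"y":0,"z":0,"wx":0,"wy":0,"wz":0,"grip":0.4},{"x":0,"y":0,"z":0,"wx":0,"wy":0,"wz":0,"grip":0.4},{"x":0,"y":0,"z":-0.04,"wx":0,"wy":0,"wz":0,"grip":0.4},{"x":0,"y":0,"z":-0.05,"wx":0,"wy":0,"wz":0,"grip":0.5},{"x":0,"y":0,"z":-0.05,"wx":0,"wy":0,"wz":0,"grip":0.5},{"x":0,"y":0,"z":0,"wx":0,"wy":0,"wz":0,"grip":0.5}])

```text
clock: 61.58
eef_pos: [592.7, -37.6, 214.5]
eef_rot: [-3.14, -0.008, -0.366]
wrist_force: [1.2, -0.3, -0.3]
finger_gap: 47.1
```

```bash

python3 -c "
from loc import *
log()
shot('wrist','w25')
p,d,K,W,ci=shot('top','t25');P=pts(d,K,W)
for o in studs(P,p,(350,400,165,260),K=K,W=W):print(o)
"
```

```text
61.575 [-0.125  0.387  1.384 -0.     1.363  1.812] [592.7 -37.6 214.5] [-3.14  -0.008 -0.366]
(array([352.5, 180.1]), np.int32(126), array([ 623.7, -142.6,   14. ]))
(array([376.9, 240.6]), np.int32(27), array([ 435.6, -218.7,   14. ]))
```

View pics/w25.png

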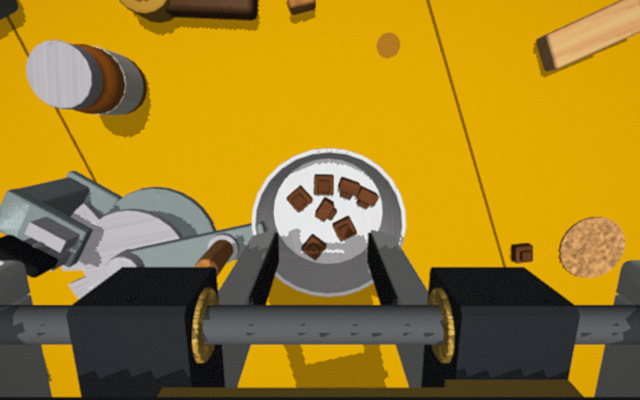

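Emit:
play_rows(commands=[{"x":0,"y":0,"z":0,"wx":0,"wy":0,"wz":-6.6,"grip":0.5},{"x":-0.0155,"y":0.0309,"z":0.01,"wx":0,"wy":0,"wz":0,"grip":0.5},{"x":-0.0155,"y":0.0309,"z":0.01,"wx":0,"wy":0,"wz":0,"grip":0.5},{"x":-0.0155,"y":0.0309,"z":0.01,"wx":0,"wy":0,"wz":0,"grip":0.5},{"x":-0.0155,"y":0.0309,"z":0.01,"wx":0,"wy":0,"wz":0,"grip":0.5},{"x":-0.0155,"y":0.0309,"z":0.01,"wx":0,"wy":0,"wz":0,"grip":0.5},{"x":-0.0155,"y":0.0309,"z":0.01,"wx":0,"wy":0,"wz":0,"grip":0.5},{"x":-0.0155,"y":0.0309,"z":0.01,"wx":0,"wy":0,"wz":0,"grip":0.5},{"x":0,"y":0,"z":0.045,"wx":0,"wy":0,"wz":0,"grip":0.5},{"x":0,"y":0,"z":0.04,"wx":0,"wy":0,"wz":0,"grip":0.5},{"x":0,"y":0,"z":0.03,"wx":0,"wy":0,"wz":0,"grip":0.5},{"x":0,"y":0,"z":0.014,"wx":0,"wy":0,"wz":0,"grip":0.5},{"x":0,"y":0,"z":0,"wx":0,"wy":0,"wz":0,"grip":0.5},{"x":0,"y":0,"z":0,"wx":0,"wy":0,"wz":0,"grip":0.5}])

```text
clock: 63.42
eef_pos: [433.1, -220.5, 11.7]
eef_rot: [3.141, -0.002, -0.251]
wrist_force: [0.8, 0.8, 0.0]
finger_gap: 47.2
```

```bash

python3 -c "
from loc import *
log()
shot('wrist','w26')
"
```

```text
63.425 [-0.546  0.423  1.866  0.     0.85   1.275] [ 433.1 -220.5   11.7] [ 3.141e+00 -2.000e-03 -2.510e-01]
```

View pics/w26.png

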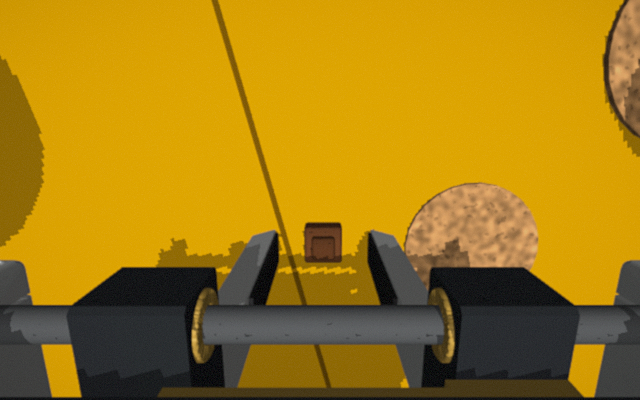

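Emit:
play_rows(commands=[{"x":0,"y":0,"z":0.0077,"wx":0,"wy":0,"wz":0,"grip":0},{"x":0,"y":0,"z":0,"wx":0,"wy":0,"wz":0,"grip":0},{"x":0,"y":0,"z":0,"wx":0,"wy":0,"wz":0,"grip":0},{"x":0,"y":0,"z":0,"wx":0,"wy":0,"wz":0,"grip":0},{"x":0,"y":0,"z":-0.03,"wx":0,"wy":0,"wz":0,"grip":0},{"x":0,"y":0,"z":-0.05,"wx":0,"wy":0,"wz":0,"grip":0},{"x":0,"y":0,"z":-0.05,"wx":0,"wy":0,"wz":0,"grip":0},{"x":0,"y":0,"z":0,"wx":0,"wy":0,"wz":0,"grip":0},{"x":0.0112,"y":-0.0342,"z":0,"wx":0,"wy":0,"wz":0,"grip":0},{"x":0.0112,"y":-0.0342,"z":0,"wx":0,"wy":0,"wz":0,"grip":0},{"x":0.0112,"y":-0.0342,"z":0,"wx":0,"wy":0,"wz":0,"grip":0},{"x":0.0112,"y":-0.0342,"z":0,"wx":0,"wy":0,"wz":0,"grip":0},{"x":0.0112,"y":-0.0342,"z":0,"wx":0,"wy":0,"wz":0,"grip":0},{"x":0.0112,"y":-0.0342,"z":0,"wx":0,"wy":0,"wz":0,"grip":0},{"x":0.0112,"y":-0.0342,"z":0,"wx":0,"wy":0,"wz":0,"grip":0},{"x":0,"y":0,"z":0,"wx":0,"wy":0,"wz":0,"grip":0}])

```text
clock: 65.47
eef_pos: [568.1, -6.0, 131.6]
eef_rot: [3.141, 0.001, -0.248]
wrist_force: [0.2, 0.4, 0.8]
finger_gap: 19.4
```

Emit:
play_rows(commands=[{"x":0,"y":0,"z":0.035,"wx":0,"wy":0,"wz":0,"grip":0},{"x":0,"y":0,"z":0.028,"wx":0,"wy":0,"wz":0,"grip":0},{"x":0,"y":0,"z":0,"wx":0,"wy":0,"wz":0,"grip":0},{"x":0,"y":0,"z":0,"wx":0,"wy":0,"wz":0,"grip":0.38},{"x":0,"y":0,"z":0,"wx":0,"wy":0,"wz":0,"grip":0.38},{"x":0,"y":0,"z":0,"wx":0,"wy":0,"wz":0,"grip":0.38},{"x":0,"y":0,"z":-0.04,"wx":0,"wy":0,"wz":0,"grip":0.38},{"x":0,"y":0,"z":-0.05,"wx":0,"wy":0,"wz":0,"grip":0.5},{"x":-0.02,"y":0,"z":-0.06,"wx":0,"wy":0,"wz":0,"grip":0.5},{"x":-0.04,"y":0,"z":-0.05,"wx":0,"wy":0,"wz":0,"grip":0.5},{"x":-0.04,"y":0,"z":-0.04,"wx":0,"wy":0,"wz":0,"grip":0.5},{"x":-0.04,"y":0,"z":0,"wx":0,"wy":0,"wz":0,"grip":0.5},{"x":0,"y":0,"z":0,"wx":0,"wy":0,"wz":0,"grip":0.5},{"x":0,"y":0,"z":0,"wx":0,"wy":0,"wz":0,"grip":0.5}])

```text
clock: 67.22
eef_pos: [433.7, 26.7, 308.4]
eef_rot: [3.141, -0.001, -0.251]
wrist_force: [0.3, -1.4, -0.1]
finger_gap: 46.8
```

```bash

python3 -c "
from loc import *
log()
p,d,K,W,ci=shot('wrist','w27');P=pts(d,K,W);Z=P[...,2]
m=(Z>125)&(Z<165)&(np.hypot(P[...,0]-640.6,P[...,1]-199)<30)
q=P[m];print('handle',len(q),np.median(q[:,2]) if len(q) else 0,cv2.minAreaRect(q[:,:2].astype(np.float32)) if len(q) else 0)
m=(Z>124)&(Z<140)&(np.hypot(P[...,0]-579,P[...,1]-67.6)<30);q=P[m];print('post',cv2.minEnclosingCircle(q[:,:2].astype(np.float32)))
m=((p.max(2)<110)&(Z>32)&(Z<80)&(np.hypot(P[...,0]-565.7,P[...,1]+31.5)<70)).astype(np.uint8)
n,l,s,cc=cv2.connectedComponentsWithStats(m)
for i in range(1,n):
  if s[i,4]>20: q=P[l==i].mean(0);print(cc[i].round(),s[i,4],q.round(),np.hypot(q[0]-565.7,q[1]+31.5).round(), P[l==i][:,2].max().round())
p,d,K,W,ci=shot('top','t27');P=pts(d,K,W);Z=P[...,2]
m=(np.hypot(P[...,0]-484,P[...,1]+430)<45)&(Z>82)&(Z<95);print('cup',cv2.minEnclosingCircle(P[m][:,:2].astype(np.float32)),np.median(Z[m]))
cv2.imwrite('pics/t27z.png',cv2.resize(p[90:290,200:480],None,fx=2.8,fy=2.8,interpolation=cv2.INTER_CUBIC)[:,:,::-1])
shot('side','s27')
"
```

```text
67.225 [-0.022 -0.028  1.655 -0.     1.513  1.799] [433.7  26.7 308.4] [ 3.141e+00 -1.000e-03 -2.510e-01]
handle 681 139.67204173283494 ((639.8052368164062, 198.0223388671875), (41.930564880371094, 10.259687423706055), 37.99143981933594)
post ((577.8076782226562, 67.37577056884766), 9.969932556152344)
[357.  26.] 2959 [583. -51.  54.] 26.0 80.0
[343.  24.] 294 [592. -38.  45.] 27.0 52.0
[320.  35.] 305 [587.  -9.  45.] 31.0 51.0
[343.  48.] 168 [566. -31.  48.] 0.0 54.0
[325.  60.] 230 [559.  -8.  50.] 25.0 53.0
[356.  68.] 262 [542. -41.  46.] 26.0 52.0
[328.  84.] 246 [533.  -4.  46.] 42.0 51.0
cup ((486.8594665527344, -430.4571838378906), 34.67047119140625) 88.26130701352531
```

View pics/w27.png

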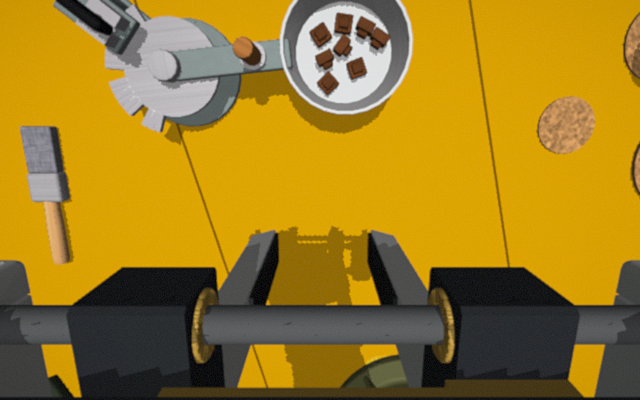

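View pics/t27z.png

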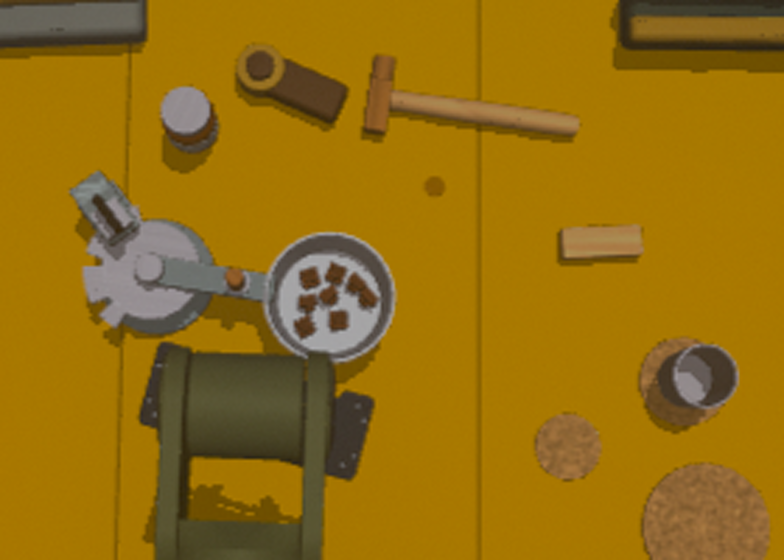

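View pics/s27.png

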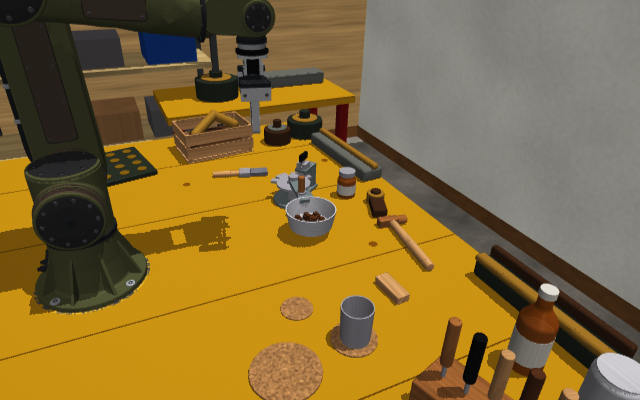

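```bash
python3 -c "
from h import *
print(manip.sign_off())"
```

```text
the job is handed in; nothing more can be done
None
```

The job is done and handed in at about 67 s of the 208 s allowed. The dish is locked at the work notch with all the studs in it, and the empty cup is back on its mat.

**What I did:**
- **Swing arm:** I pulled the plunger up 18 mm and twisted it about 1.1 rad. It stayed out by itself (14.6 mm) when let go. I swung the arm over by its post, then twisted the plunger back and it dropped home.
- **Cup:** I poured from the cup into the dish, which put 4 studs in it, then stood the cup back on the middle-sized mat.
- **Strays:** I picked up the four stray studs and set them in the dish. One of them had been knocked about 25 mm aside partway through the run. I re-measured it before picking it up.

**Last checks before handing in:**
- **Plunger:** the handle top was at 139.7 mm, its home height, and the bar was within about 0.5° of its start angle.
- **Swing:** about 89.4° (1.56 rad) from the post position.
- **Studs:** I counted 8 in the dish, none on the bench and none in the cup. The cup could have held five studs. I saw four come out and found no fifth anywhere.
- **Cup:** upright, about 3 mm from the mat's centre in the top view.
- **Other loose things:** they looked unmoved in the pictures; I did not measure them.

No final check failed. Two estimates disagreed slightly: the cup's starting position differed by about 2 mm between the wrist and top cameras. The very first move call was refused because its rows left out some values, so nothing moved.

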